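# Take the snap-in inspection covers off a bag sealer

### The arm

A 6-joint arm with a two-finger parallel gripper is mounted at the origin on the work surface. World frame = base frame: x ahead of the robot, y to its left, z up, the work surface at z = 0. Lengths are in mm, angles in rad, forces in N, time in s.
With the tool pointing down it reaches from about 350 to 800 mm from the base axis. Payload 7.3 kg.
Tool frame: the origin (TCP) lies between the finger pads; the fingertips stand 14 mm ahead of it and the grasp point (between the pads) lies 5 mm behind it; z points along the fingers, y is the line along which they close (so a half turn about z gives the same grasp; the last joint's range is limited). The gripper opens to 85 mm and grips with 20 to 120 N. Pads are 22 mm wide; open, the fingers measure 114 mm over their backs; the gripper's body (76 mm by 85 mm) begins 54 mm behind the grasp point. The pads swing forward as they close: fully open they stand 13 mm farther back than shut.
Start: joints at [-1.418, 0.342, 1.524, -0, 1.275, -0.146], TCP at [154.569, -501.752, 209.222] pointing down, gripper open.
Joint ranges: [-2.53, 2.53], [-0.77, 2.02], [0.04, 2.7], [-1, 4.14], [0.28, 2.66], [-3.11, 3.11]. Speed limits (rad/s): [2.57, 2.57, 3.14, 3.14, 3.14, 3.14].

### API

Orientations are given as a unit quaternion [w, x, y, z].
In Python, from bench import env gives the robot as it stands. The module is installed in compiled form; this text tells all that it offers.
- The arm moves only by the tool drive_tool, never from a script. Its argument "steps" is a list that holds one entry, the list of rows, each a list of 7 numbers: the turn, a rotation vector about the tool's x, y, z in rad, then the shift along the tool's x, y, z in cm, then the finger opening in cm, from 0 to 8.54. In form: [[[ax, ay, az, tx, ty, tz, jaw], ...]]. A call has 1 to 8 rows; each row is the pose to reach, as a shift and turn from the pose commanded when the call began, along the tool's axes at that moment; what a row does not reach only later rows make up. A row lasts 1/12 s, in which the tool goes at most 41.7 mm and 7.16 degrees, less where a joint would pass 70% of its speed; a pose out of reach is approached as far as the arm can. A call with a gripper value outside its range is refused whole. The fingers move at their own pace and stop on an object; "newtons" is the grip in N (left out, the last holds). Time passes only in rows, so rows that repeat a pose let the fingers close. It gives the time, the measured TCP pose, the force, the opening and the grip force at its end, in the units of the state.
- env.get_obs(): the state, without advancing time (a new reading comes with each control period).
- env.get_image(name): name is "scene" or "top" or "wrist"; returns the picture (480x640x3 uint8, red, green, blue); there is no depth.
- env.get_calibration(name): a dict with "vertical_fov" (degrees; the focal length in pixels is half the picture's height over the tangent of half this angle, whatever the lens; pixels are square), "cx", "cy" (the principal point, pixels), "dist_coeffs" ([k1, k2, p1, p2, k3] as OpenCV has them; the pictures are not rectified), "pose" (4x4, takes a point from camera to world coordinates); the wrist camera has in their place "hand_eye" (4x4, takes a point from camera to tool coordinates, whose origin is the TCP and whose axes are the flange's). Camera axes: x right, y up, looking along -z (the intrinsics and any distortion apply to the point x, -y, -z); pixel columns grow to the right and rows downward; lengths in mm; the calibration is good to about 2 mm. A picture is of the moment at which its call begins: read the wrist's pose just before it. get_calibration takes no time and is no camera call.
- env.job_done(): hands the job in; it is judged then, once.
The state is a dict: "time": time; "joints": joint angles; "qd": joint speeds; "joint_torque": joint torques, N m; "position": TCP position; "tcp_rot": TCP orientation; "ft_force": force on the tool from outside, world axes, zero at the start; "moment": the same for the moment, N m; "width": finger opening in mm; "gripper_force": force on a finger pad.
Only numpy, scipy, OpenCV 4.12 (cv2) and the standard library are available. Lean on these libraries where they do the work, as an engineer would, in place of code of your own. Each camera call takes 0.05 s, during which the arm holds its last target. There are 200 camera calls.

### The job

Open the sealer for cleaning: push its clear guard fully back to the stop, then lever every snapped-in white cover off its seat with the pry bar (do not pull at a cover with the gripper while it is still snapped in). Lay all the loose covers in the orange crate and the pry bar back on the black mat, then pull the guard fully forward again, leaving the crate standing on the table and the tape, tin, bottle, cup and carton where they are.

Things in the scene. Friction and masses are not known exactly. Their poses are not given: they have to be found in the camera images.
- unit: Drive unit of a bag sealer, fixed: blue housing, flat stainless deck 80 mm above the table. Origin at table level straight below the middle seat; x points away from the robot, y along the row of seats. The deck runs from x = -85 mm (straight front edge towards the robot, a fulcrum for levering, open space before it) to +145 mm, y = -140 to +140 mm; guard rails at y = +-136 mm.
- seat0 (a point): Seat on the robot's right (y = -88 mm on the unit): middle of an inspection port on the deck surface, axes as the unit's; a snapped-in cover's origin is here. Fixed stop behind (8 mm high), low side rails (4 mm high), and at x = -17, y = +-25.5 mm two sprung steel balls of 10 mm diameter, centres 8 mm up, that hold the flange down; their housings reach y = +-40 mm, 14 mm up.
- seat1 (a point): Seat in the middle (y = 0 mm on the unit): middle of an inspection port on the deck surface, axes as the unit's; a snapped-in cover's origin is here. Fixed stop behind (8 mm high), low side rails (4 mm high), and at x = -17, y = +-25.5 mm two sprung steel balls of 10 mm diameter, centres 8 mm up, that hold the flange down; their housings reach y = +-40 mm, 14 mm up.
- seat2 (a point): Seat on the robot's left (y = 88 mm on the unit): middle of an inspection port on the deck surface, axes as the unit's; a snapped-in cover's origin is here. Fixed stop behind (8 mm high), low side rails (4 mm high), and at x = -17, y = +-25.5 mm two sprung steel balls of 10 mm diameter, centres 8 mm up, that hold the flange down; their housings reach y = +-40 mm, 14 mm up.
- cover0: White snap-in cover, 0.06 kg, on seat0 at the start (absent in some starts). Origin: centre of underside. Flange 44 x 44 x 4 mm; on it a block 40 (x) by 34 mm (y), top at 28 mm, to be gripped across y once loose; a front lip out to x = -34 mm, underside 9, top 15 mm up, so a gap 9 mm high and 12 mm deep lies below it, open towards the robot; the flange's front face ends it at x = -22 mm.
- cover1: White snap-in cover, 0.06 kg, on seat1 at the start (absent in some starts). Origin: centre of underside. Flange 44 x 44 x 4 mm; on it a block 40 (x) by 34 mm (y), top at 28 mm, to be gripped across y once loose; a front lip out to x = -34 mm, underside 9, top 15 mm up, so a gap 9 mm high and 12 mm deep lies below it, open towards the robot; the flange's front face ends it at x = -22 mm.
- cover2: White snap-in cover, 0.06 kg, on seat2 at the start (absent in some starts). Origin: centre of underside. Flange 44 x 44 x 4 mm; on it a block 40 (x) by 34 mm (y), top at 28 mm, to be gripped across y once loose; a front lip out to x = -34 mm, underside 9, top 15 mm up, so a gap 9 mm high and 12 mm deep lies below it, open towards the robot; the flange's front face ends it at x = -22 mm.
- cover0_lip (a point): Point on cover0: middle of the front edge of its lip, on the underside (cover frame: x = -34, z = 9 mm). 9 mm above the deck while snapped in. 5 to 15 N upward here snaps the cover out: once the lip is raised some 12 mm the sprung balls jump under the flange and keep the front propped up, lip about 25 mm above the deck, the cover tilted about 15 degrees and loose.
- cover1_lip (a point): Point on cover1: middle of the front edge of its lip, on the underside (cover frame: x = -34, z = 9 mm). 9 mm above the deck while snapped in. 5 to 15 N upward here snaps the cover out: once the lip is raised some 12 mm the sprung balls jump under the flange and keep the front propped up, lip about 25 mm above the deck, the cover tilted about 15 degrees and loose.
- cover2_lip (a point): Point on cover2: middle of the front edge of its lip, on the underside (cover frame: x = -34, z = 9 mm). 9 mm above the deck while snapped in. 5 to 15 N upward here snaps the cover out: once the lip is raised some 12 mm the sprung balls jump under the flange and keep the front propped up, lip about 25 mm above the deck, the cover tilted about 15 degrees and loose.
- guard (a joint): Clear sliding guard over the seats, 80 mm deep, its plate 36 to 40 mm above the deck. Value in m: 0 = fully forward (closed, over the covers), 0.100 = fully back at its stop (seats free). Moves along the unit's +x; friction about 2 N, stays where left.
- guard_grip (a point): Centre of the guard's black grip block, 14 mm (x) by 50 mm (y) by 30 mm high, standing upright on the guard near its front edge (its centre is 55 mm above the deck, its foot 40 mm above the deck).
- pry: Pry bar lying flat, 190 mm long, 0.14 kg: grey handle 95 mm long, 20 mm wide, 24 mm high, from x = -95 to 0 mm; flat steel blade 16 mm wide and 4 mm thick, level with the handle's underside, out to x = +95 mm. Origin on the underside where the blade leaves the handle; x along the bar to the tip. Centre of mass about 30 mm behind the origin, in the handle.
- pry_tip (a point): Middle of the pry bar's blade tip (bar frame: x = +95, z = 2 mm).
- mat: Black rubber tool mat, fixed, 300 mm (x) by 180 mm (y), 3 mm thick; origin at the centre of its underside. On the left or the right of the unit's front, the crate on the other side.
- crate: Open orange plastic crate, loose, 0.7 kg, 270 mm (x) by 190 mm (y) by 75 mm high, walls and floor 6 mm; origin at the centre of its underside.
- tape: Bystander: roll of tape lying flat, 90 mm across, 24 mm high.
- tin: Bystander: low tin, 56 mm across, 34 mm high.
- sanitiser: Bystander: white bottle, 60 mm across, 170 mm high.
- beaker: Bystander: steel cup, 72 mm across, 90 mm high.
- carton: Bystander: cardboard carton 80 x 80 x 50 mm.
Mind the look-alikes: they are no part of the job. Of the things like the pry, leave any that is purple or red; of the rest the larger one is meant.

How it is judged (in metres and radians):
On the way, in this order (a step that is already met when the one before it is completed fails the run):
1. the guard is pushed fully back to its stop (within 5 mm) (value of joint guard above 0.095 m), for 0.2 s.
2. every cover is snapped out: its lip more than 9 mm higher than when snapped in, or the cover taken away ((z of cover0_lip in the frame of seat0 above 0.018 m or horizontal distance between cover0 and seat0 above 0.06 m) and (z of cover1_lip in the frame of seat1 above 0.018 m or horizontal distance between cover1 and seat1 above 0.06 m) and (z of cover2_lip in the frame of seat2 above 0.018 m or horizontal distance between cover2 and seat2 above 0.06 m)), for 0.2 s.
At the end, for the whole second after the job is handed in: Every cover lies inside the crate (origin inside its walls, below 60 mm) at rest, the crate stands on the table, the pry bar lies at rest on the mat (its origin over the mat and less than 30 mm above its underside), and the guard is fully forward within 6 mm (value of joint guard below 0.006 m and x of cover0 in the frame of crate between -0.128 and 0.128 m and y of cover0 in the frame of crate between -0.088 and 0.088 m and z of cover0 in the frame of crate between -0.005 and 0.06 m and linear speed of each of cover0, cover1, cover2, pry below 0.03 m/s and x of cover1 in the frame of crate between -0.128 and 0.128 m and y of cover1 in the frame of crate between -0.088 and 0.088 m and z of cover1 in the frame of crate between -0.005 and 0.06 m and x of cover2 in the frame of crate between -0.128 and 0.128 m and y of cover2 in the frame of crate between -0.088 and 0.088 m and z of cover2 in the frame of crate between -0.005 and 0.06 m and x of pry in the frame of mat between -0.15 and 0.15 m and y of pry in the frame of mat between -0.09 and 0.09 m and z of pry in the frame of mat between -0.005 and 0.03 m and angle between crate's own z axis and vertical below 0.1 rad and height (world z) of crate below 0.02 m); the robot touches nothing.
It fails at once if the fingers pull or push at a cover (over 3 N) that is still snapped in ((contact force between the fingers and cover0 above 3 N and (z of cover0_lip in the frame of seat0 below 0.014 m and horizontal distance between cover0 and seat0 below 0.012 m and z of cover0 in the frame of seat0 above -0.01 m)) or (contact force between the fingers and cover1 above 3 N and (z of cover1_lip in the frame of seat1 below 0.014 m and horizontal distance between cover1 and seat1 below 0.012 m and z of cover1 in the frame of seat1 above -0.01 m)) or (contact force between the fingers and cover2 above 3 N and (z of cover2_lip in the frame of seat2 below 0.014 m and horizontal distance between cover2 and seat2 below 0.012 m and z of cover2 in the frame of seat2 above -0.01 m))).
It fails at once if the tape, tin, bottle, cup or carton is pushed more than 50 mm from its place (distance of any of tape, tin, sanitiser, beaker, carton from where it was at the start of the episode above 0.05 m).
Of cover0, cover1, cover2 only 2 to 3 are there at a start; the rules pass over those that are not, and their reading is None.
At some moment in a run one of pry, crate may be knocked a few centimetres aside while the robot is not near it.
It also fails if it takes over 210 s, if anything falls off the work surface, if the arm or the gripper's body presses on something with over 40 N, if the wrist force passes 120 N, or if a joint passes its speed limit or range.

## Working session

There is one attempt and no reset: what is moved stays moved. The work goes in short steps, Python scripts to look and compute and a tool call to move; the robot and the scene stay as the last step left them, time stands still between calls to the robot, and variables do not carry over. Pictures are saved under pics/ and viewed, at most 14 in all, crops included, and the job is handed in when it is done.

Besides the shell and the picture viewer there is one more tool, called after "Call:" as name(argument=value, ...), one argument or row to a line, values as JSON. drive_tool: Moves the arm, as the interface text tells. Its arguments: {"type":"object","properties":{"steps":{"type":"array","items":{"type":"array","items":{"type":"array","items":{"type":"number"}}}},"newtons":{"type":"number"}},"required":["steps"]}

```bash
mkdir -p pics
python3 - <<'E'
from bench import env
import cv2,numpy as np
np.set_printoptions(precision=4,suppress=True)
for n in ["scene","top","wrist"]:
    im=env.get_image(n); cv2.imwrite(f"pics/{n}0.png",im[:,:,::-1]); print(n,env.get_calibration(n))
print(env.get_obs())
E
```

```text
scene {'vertical_fov': 43.33921074279432, 'cx': 319.47498787969636, 'cy': 229.50345587070134, 'dist_coeffs': array([0.0537, 0.    , 0.    , 0.    , 0.    ]), 'pose': array([[   0.6645,   -0.468 ,    0.5825, 1324.9124],
       [   0.7471,    0.4295,   -0.5073, -689.3706],
       [  -0.0127,    0.7723,    0.6351, 1059.739 ],
       [   0.    ,    0.    ,    0.    ,    1.    ]])}
top {'vertical_fov': 46.72715041239209, 'cx': 316.85638047555494, 'cy': 239.47440576398478, 'dist_coeffs': array([-0.1014,  0.    ,  0.    ,  0.    ,  0.    ]), 'pose': array([[   0.0211,    0.9728,   -0.2308,  166.8451],
       [  -0.9998,    0.0213,   -0.0019,   79.0931],
       [   0.0031,    0.2308,    0.973 , 1387.9632],
       [   0.    ,    0.    ,    0.    ,    1.    ]])}
wrist {'vertical_fov': 61.958117992528614, 'cx': 327.6405163594734, 'cy': 241.7196911248649, 'dist_coeffs': array([-0.0093,  0.    ,  0.    ,  0.    ,  0.    ]), 'hand_eye': array([[   0.    ,    0.9559,    0.2937,   75.7607],
       [   1.    ,    0.0007,   -0.0022,   -0.187 ],
       [  -0.0023,    0.2937,   -0.9559, -165.2249],
       [   0.    ,    0.    ,    0.    ,    1.    ]])}
{'time': 0.15, 'joints': array([-1.418 ,  0.3425,  1.5248, -0.    ,  1.2754, -0.146 ]), 'qd': array([ 0.0003, -0.0013, -0.0037,  0.0007, -0.0004, -0.0005]), 'joint_torque': array([  0.0017, -43.3907, -24.6146,  -0.0001,   0.0057,  -0.    ]), 'position': array([ 154.517 , -501.4322,  208.7073]), 'tcp_rot': array([-0.0005,  0.9889,  0.1489, -0.    ]), 'ft_force': array([-0.8114,  0.593 , -0.0678]), 'moment': array([0.0611, 0.036 , 0.0532]), 'gripper_force': 0.0, 'width': 85.65240474588717}
```

View pics/top0.png

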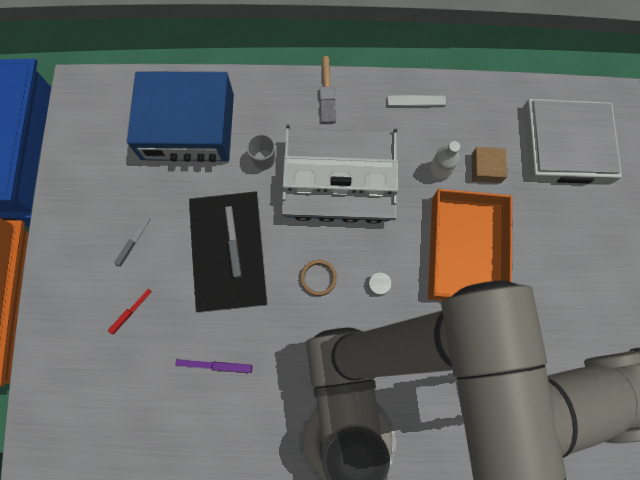

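View pics/scene0.png

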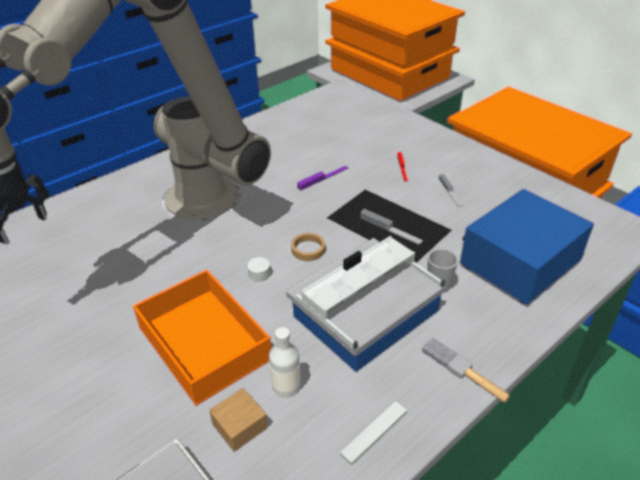

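```bash
cat > h.py <<'E'
from bench import env
import cv2,numpy as np
from scipy.spatial.transform import Rotation as R
np.set_printoptions(precision=2,suppress=True)
def tcp(o=None):
    o=o or env.get_obs(); T=np.eye(4); q=o['tcp_rot']; T[:3,:3]=R.from_quat([q[1],q[2],q[3],q[0]]).as_matrix(); T[:3,3]=o['position']; return T
def cam(n,T=None):
    c=env.get_calibration(n); f=240/np.tan(np.radians(c['vertical_fov'])/2)
    K=np.array([[f,0,c['cx']],[0,f,c['cy']],[0,0,1]]); P=c['pose'] if n!='wrist' else (tcp() if T is None else T)@c['hand_eye']
    return K,np.array(c['dist_coeffs'],float),P
def ray(C,uv):
    K,d,P=C; p=cv2.undistortPoints(np.array(uv,float).reshape(-1,1,2),K,d).reshape(-1,2)
    v=np.c_[p[:,0],-p[:,1],-np.ones(len(p))]@P[:3,:3].T
    return P[:3,3],v
def onz(C,uv,z):
    o,v=ray(C,uv); return o+v*((z-o[2])/v[:,2:3])
def tri(C1,a,C2,b):
    o1,v1=ray(C1,a);o2,v2=ray(C2,b);out=[]
    for p,q in zip(v1,v2):
        s=np.linalg.lstsq(np.c_[p,-q],o2-o1,rcond=None)[0]; x,y=o1+p*s[0],o2+q*s[1]; out.append(np.r_[(x+y)/2,np.linalg.norm(x-y)])
    return np.array(out)
def proj(C,X):
    K,d,P=C; X=(np.atleast_2d(X)-P[:3,3])@P[:3,:3]; X=X*[1,-1,-1]
    return cv2.projectPoints(X,np.zeros(3),np.zeros(3),K,d)[0].reshape(-1,2)
def mv(target_p,target_R):
    "shift cm and rotvec in current tool axes"
    T=tcp(); return R.from_matrix(T[:3,:3].T@target_R).as_rotvec(), T[:3,:3].T@(np.array(target_p)-T[:3,3])/10
def shot(n,name,box=None,k=1):
    T=tcp(); im=env.get_image(n)[:,:,::-1].copy(); cv2.imwrite(f'pics/{name}_raw.png',im)
    if box: im=im[box[1]:box[3],box[0]:box[2]]
    cv2.imwrite(f'pics/{name}.png',cv2.resize(im,None,fx=k,fy=k,interpolation=cv2.INTER_CUBIC)); return cam(n,T)
E
python3 - <<'E'
from h import *
a=cv2.imread('pics/top0.png'); b=cv2.imread('pics/scene0.png')
c=cv2.resize(a[110:310,180:410],None,fx=3,fy=3,interpolation=2)[:600]
cv2.imwrite('pics/c1.png',c)
c=cv2.resize(b[180:380,270:470],None,fx=3,fy=3,interpolation=2)
cv2.imwrite('pics/c2.png',c)
E
```

```text
(no output)
```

View pics/c1.png

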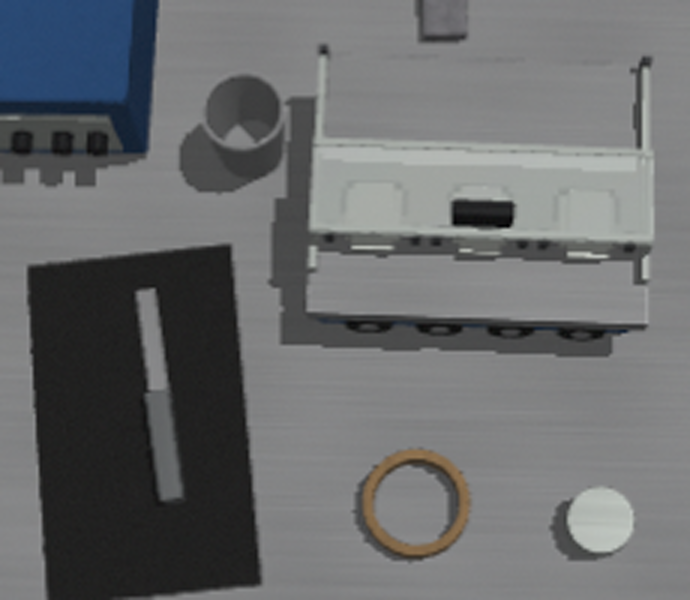

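View pics/c2.png

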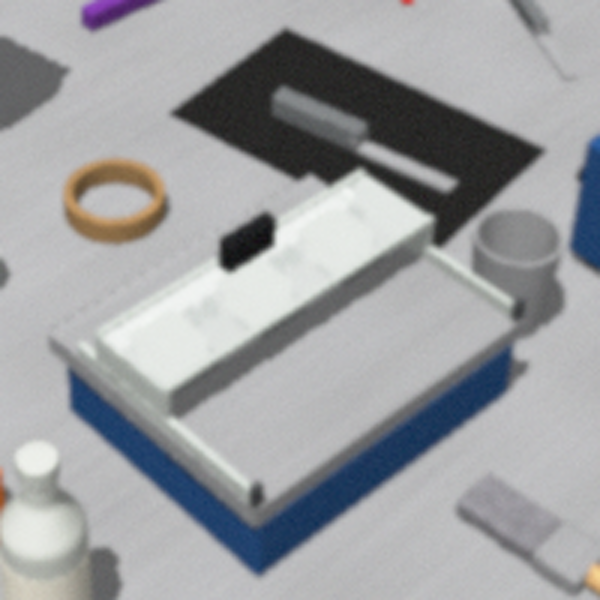

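Candidates for the bar: grey bar on the mat (233,240), the small grey one (130,240), red (130,312), purple (213,366). I choose the large grey bar on the mat; the crop confirms it. Three white covers are under the guard, whose grip is at top (341,180).

Run:
```python
from h import *
t=cam('top'); s=cam('scene')
def ct(x,y): return (180+x/3,110+y/3)
def cs(x,y): return (270+x/3,180+y/3)
print('deck front L,R z80',onz(t,[ct(307,313),ct(647,325)],80)); 
print('tri front right corner/left',tri(t,[ct(647,325)],s,[cs(50,340)]))
print('grip tri', tri(t,[ct(482,202)],s,[cs(246,232)]))
print('grip top z150', onz(t,[ct(452,201),ct(513,201)],150))
print('rail ends',tri(t,[ct(323,50),ct(646,62)],s,[cs(518,300),cs(257,487)]))
print('pry tip/junction/end', onz(t,[ct(146,289)],7),onz(t,[ct(157,391),ct(174,500)],27), 'tri',tri(t,[ct(146,289),ct(157,389),ct(171,500)],s,[cs(452,186),cs(362,142),cs(276,99)]))
print('mat corners',onz(t,[ct(28,267),ct(230,245),ct(260,584)],3))
a=cv2.imread('pics/top0.png'); hsv=cv2.cvtColor(a,cv2.COLOR_BGR2HSV)
m=cv2.inRange(hsv,(5,150,80),(20,255,255)); m[:,:300]=0; m[310:]=0
c=max(cv2.findContours(m,0,2)[0],key=cv2.contourArea); r=cv2.boxPoints(cv2.minAreaRect(c)); print(r, onz(t,r,75))
print('rim',onz(t,[(434,190),(512,193)],75),'tape',onz(t,[(318,277)],24),'tin',onz(t,[(380,283)],34), 'beaker', onz(t,[(261,147)],90))
```

```text
deck front L,R z80 [[ 538.42  167.4    80.  ]
 [ 534.46 -110.16   80.  ]]
tri front right corner/left [[ 538.13 -109.58   71.46    4.41]]
grip tri [[612.26  27.86 148.24   1.6 ]]
grip top z150 [[612.43  52.14 150.  ]
 [613.54   4.21 150.  ]]
rail ends [[ 764.69  162.8    97.77    4.03]
 [ 761.06 -108.53   96.4     4.73]]
pry tip/junction/end [[577.82 312.66   7.  ]] [[482.74 294.74  27.  ]
 [390.45 275.49  27.  ]] tri [[579.41 314.35   5.98   3.8 ]
 [488.2  297.43  11.55   0.37]
 [392.91 280.49  15.37   1.98]]
mat corners [[597.01 418.22   3.  ]
 [620.56 242.12   3.  ]
 [325.29 203.54   3.  ]]
[[427.62 298.41]
 [435.39 188.53]
 [516.36 194.26]
 [508.59 304.13]] [[ 339.73 -185.29   75.  ]
 [ 615.51 -211.71   75.  ]
 [ 606.11 -417.69   75.  ]
 [ 328.96 -381.49   75.  ]]
rim [[ 611.56 -208.09   75.  ]
 [ 609.11 -406.65   75.  ]] tape [[394.61  76.86  24.  ]] tin [[381.15 -76.21  34.  ]] beaker [[710.02 226.74  90.  ]]
```

```bash
cat > go.py <<'E'
import sys
from h import *
def Rm(yaw,pitch=0): return R.from_euler('ZY',[yaw,pitch]).as_matrix()@np.diag([1,-1,-1.])
if __name__=='__main__':
    a=list(map(float,sys.argv[1:])); o=env.get_obs(); T=tcp(o)
    r,t=mv(a[:3],Rm(*a[3:])); print('t',o['time'],'p',T[:3,3],'tx',T[:3,0],'F',o['ft_force'],'w',o['width'],'gf',o['gripper_force']); print('rot',np.round(r,3),'shift',np.round(t,2))
E
python3 go.py 575 28 200 -0.014; python3 go.py 570 28 139 -0.014
```

```text
t 0.15 p [ 154.52 -501.43  208.71] tx [0.96 0.29 0.  ] F [-0.81  0.59 -0.07] w 85.65240474588717 gf 0.0
rot [-0.    0.    0.31] shift [ 55.77 -38.22   0.92]
t 0.15 p [ 154.52 -501.43  208.71] tx [0.96 0.29 0.  ] F [-0.81  0.59 -0.07] w 85.65240474588717 gf 0.0
rot [-0.    0.    0.31] shift [ 55.29 -38.36   7.02]
```

Call:
drive_tool(
  steps=[
    [[0,0,0.31,55.3,-38.3,0.9,0],[0,0,0.31,55.3,-38.3,0.9,0],[0,0,0.31,55.3,-38.3,0.9,0],[0,0,0.31,55.3,-38.3,0.9,0],[0,0,0.31,55.3,-38.3,0.9,0],[0,0,0.31,55.3,-38.3,0.9,0],[0,0,0.31,55.3,-38.3,0.9,0],[0,0,0.31,55.3,-38.3,0.9,0]],
  ],
)

```text
time: 0.82
position: [359.6, -240.1, 204.8]
tcp_rot: [0.0, 1.0, -0.006, 0.0]
ft_force: [0.9, -1.7, 0.1]
width: 0.2
gripper_force: 0.0
```

```bash
python3 go.py 570 28 200 -0.014
```

```text
t 0.8167 p [ 359.62 -240.09  204.77] tx [ 1.   -0.01  0.  ] F [ 0.88 -1.75  0.1 ] w 0.1971563373326882 gf 0.0
rot [ 0. -0.  0.] shift [ 20.72 -27.05   0.48]
```

Call:
drive_tool(
  steps=[
    [[0,0,0,20.6,-27.0,0.5,0],[0,0,0,20.6,-27.0,0.5,0],[0,0,0,20.6,-27.0,0.5,0],[0,0,0,20.6,-27.0,0.5,0],[0,0,0,20.6,-27.0,0.5,0],[0,0,0,20.6,-27.0,0.5,0],[0,0,0,20.6,-27.0,0.5,0],[0,0,0,20.6,-27.0,0.5,0]],
  ],
)

```text
time: 1.48
position: [564.8, 22.8, 199.6]
tcp_rot: [0.0, 1.0, -0.005, -0.0]
ft_force: [0.8, -0.7, -0.0]
width: 0.0
gripper_force: 0.0
```

```bash
python3 go.py 570 28 140 -0.014
python3 - <<'E'
from h import *
shot('wrist','w1')
E
```

```text
t 1.4833 p [564.78  22.83 199.6 ] tx [ 1.   -0.01 -0.  ] F [ 0.8  -0.7  -0.03] w 0.02409964530645097 gf 0.0
rot [0. 0. 0.] shift [ 0.52 -0.52  5.96]
```

View pics/w1.png

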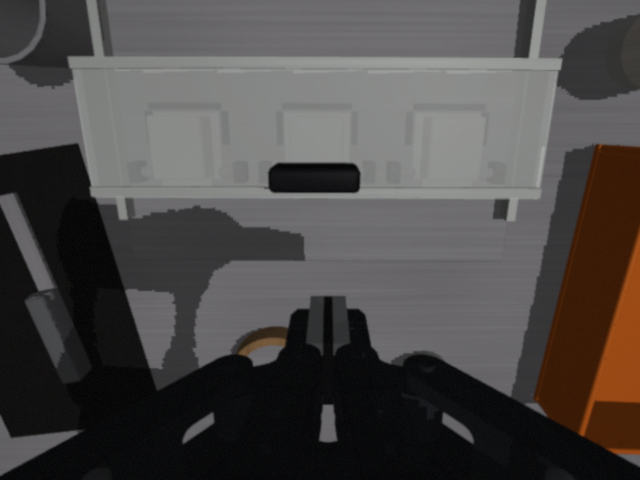

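Call:
drive_tool(
  steps=[
    [[0,0,0,0,0,3,0],[0,0,0,0,0,6,0],[0,0,0,0,0,6,0],[0,0,0,2,0,6,0],[0,0,0,4,0,6,0],[0,0,0,6,0,6,0],[0,0,0,8,0,6,0],[0,0,0,10,0,6,0]],
  ],
)

```text
time: 2.2
position: [665.2, 19.2, 141.5]
tcp_rot: [0.0, 1.0, -0.006, 0.001]
ft_force: [0.0, -0.5, 0.3]
width: -0.2
gripper_force: 0.0
```

Call:
drive_tool(
  steps=[
    [[0,0,0,1,0,0,0],[0,0,0,1.5,0,0,0],[0,0,0,2,0,0,0],[0,0,0,2,0,0,0],[0,0,0,2,0,0,0]],
  ],
)

```text
time: 2.62
position: [683.7, 19.3, 140.3]
tcp_rot: [0.0, 1.0, -0.006, -0.0]
ft_force: [0.1, -0.0, 0.7]
width: 0.2
gripper_force: 0.0
```

Call:
drive_tool(
  steps=[
    [[0,0,0,1,0,0,0],[0,0,0,1,0,0,0],[0,0,0,2,0,0,0],[0,0,0,2,0,0,0]],
  ],
)

```text
time: 2.95
position: [704.3, 19.1, 140.0]
tcp_rot: [0.0, 1.0, -0.006, 0.0]
ft_force: [0.2, -0.4, -0.4]
width: 0.2
gripper_force: 0.0
```

Run:
```python
from h import *
shot('wrist','w2')
```

```text
(no output)
```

View pics/w2.png

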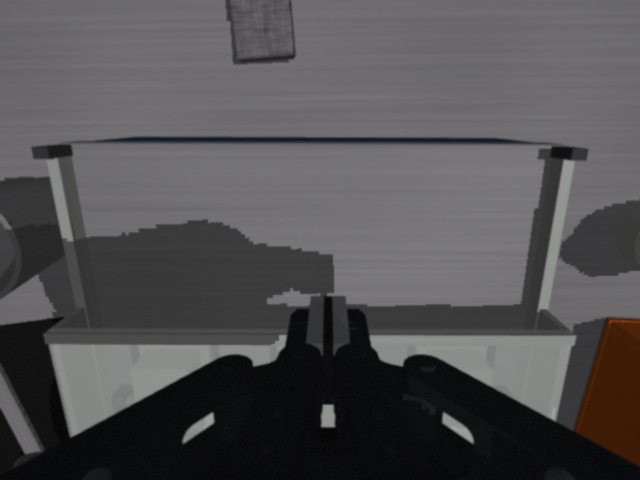

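Run:
```python
from h import *
C=cam('wrist'); print(onz(C,[(320,335),(330,297)],120)); print(onz(C,[(320,140)],80))
T=tcp(); T2=T.copy(); T2[:3,3]=[564.8,22.8,199.6]; C=cam('wrist',T2)
print(onz(C,[(315,58),(315,192)],120),onz(C,[(270,178),(358,178)],150),onz(C,[(320,261)],80), onz(C,[(185,107),(450,107)],108), proj(C,T2[:3,3]+[0,0,-14]))
shot('top','t2',(240,100,480,280),3)
```

```text
[[671.83  23.51 120.  ]
 [693.44  18.09 120.  ]]
[[768.64  22.53  80.  ]]
[[673.56  28.58 120.  ]
 [597.59  30.12 120.  ]] [[610.69  53.13 150.  ]
 [610.15   5.96 150.  ]] [[537.96  28.67  80.  ]] [[648.69 108.71 108.  ]
 [646.87 -52.97 108.  ]] [[327.7  282.65]]
```

View pics/t2.png

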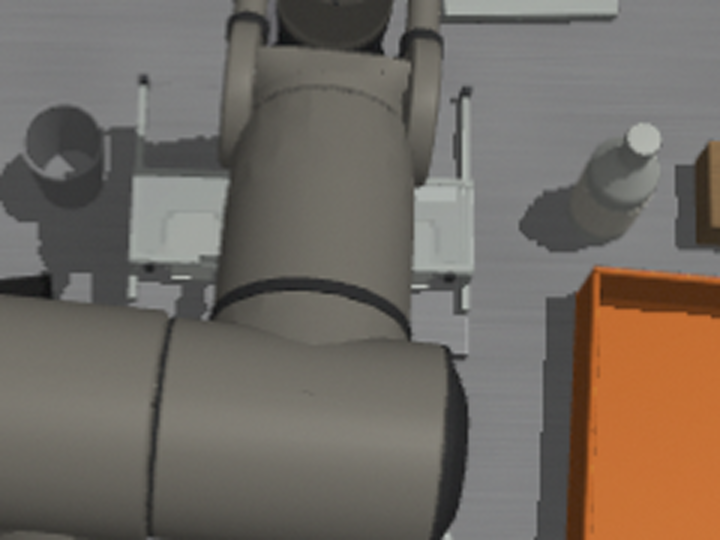

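Run:
```python
from h import *
C=cam('wrist');T=tcp()
print(T[:3,3]); 
for dx in(0,11):
  for d in (-20,-5,0,7,14,20): print(dx,d,proj(C,T[:3,3]+T[:3,2]*d+T[:3,0]*dx))
```

```text
[703.45  19.2  139.82]
0 -20 [[327.9  315.63]]
0 -5 [[327.8  299.58]]
0 0 [[327.77 294.79]]
0 7 [[327.74 288.5 ]]
0 14 [[327.7  282.65]]
0 20 [[327.68 277.94]]
11 -20 [[327.9  290.52]]
11 -5 [[327.81 276.25]]
11 0 [[327.78 272.  ]]
11 7 [[327.74 266.43]]
11 14 [[327.7  261.25]]
11 20 [[327.68 257.1 ]]
```

Call:
drive_tool(
  steps=[
    [[0,0,0,0,0,-3,0],[0,0,0,-4,0,-3,0],[0,0,0,-8,0,-3,0],[0,0,0,-12,0,-3,0],[0,0,0,-14,-0.8,-3,0],[0,0,0,-14,-0.8,0,0],[0,0,0,-14,-0.8,2,0],[0,0,0,-14,-0.8,2,0]],
  ],
)

```text
time: 3.72
position: [560.6, 29.1, 116.8]
tcp_rot: [-0.0, 1.0, -0.005, -0.003]
ft_force: [-0.6, 0.0, -0.2]
width: -0.1
gripper_force: 0.0
```

Call:
drive_tool(
  steps=[
    [[0,0,0,0,0,1,0],[0,0,0,0,0,1.5,0],[0,0,0,0,0,1.5,0],[0,0,0,0,0,2.0,0],[0,0,0,0,0,2.0,0]],
  ],
)

```text
time: 4.13
position: [564.2, 28.7, 99.6]
tcp_rot: [0.0, 1.0, -0.006, -0.0]
ft_force: [-0.3, -0.8, 0.1]
width: -0.1
gripper_force: 0.0
```

Call:
drive_tool(
  steps=[
    [[0,0,0,0,0,0.4,0],[0,0,0,0,0,0.8,0],[0,0,0,0,0,0.8,0]],
  ],
)

```text
time: 4.38
position: [563.7, 28.7, 91.1]
tcp_rot: [0.0, 1.0, -0.006, -0.001]
ft_force: [-0.9, -0.8, 0.5]
width: -0.1
gripper_force: 0.0
```

Run:
```python
from h import *
shot('scene','s3',(270,150,470,300),3);C=cam('scene');T=tcp()
print(T[:3,3],(proj(C,T[:3,3]+T[:3,2]*np.array([[0],[14.]]))-[270,150])*3)
```

```text
[563.84  28.75  91.41] [[203.33 344.54]
 [203.2  357.57]]
```

View pics/s3.png

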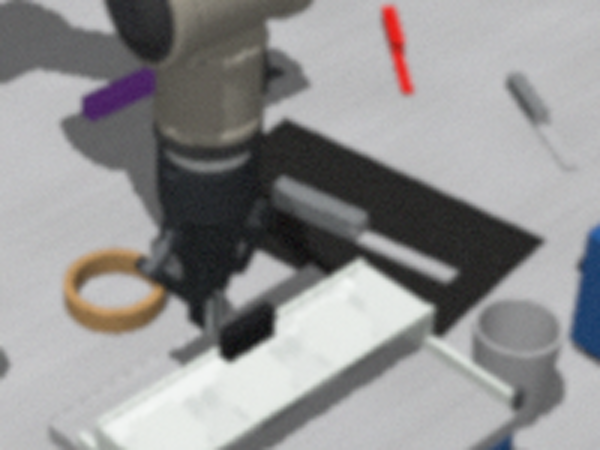

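Call:
drive_tool(
  steps=[
    [[0,0,0,0,0,0.5,0],[0,0,0,0,0,1.0,0],[0,0,0,0,0,1.0,0]],
  ],
)

```text
time: 4.68
position: [563.4, 28.8, 80.7]
tcp_rot: [-0.0, 1.0, -0.006, -0.001]
ft_force: [-0.9, 0.5, -0.9]
width: -0.1
gripper_force: 0.0
```

Call:
drive_tool(
  steps=[
    [[0,0,0,0,0,0.5,0],[0,0,0,0,0,1.0,0],[0,0,0,0,0,1.0,0]],
  ],
)

```text
time: 4.93
position: [563.4, 28.8, 70.7]
tcp_rot: [-0.0, 1.0, -0.006, -0.001]
ft_force: [0.2, 1.0, 0.4]
width: -0.6
gripper_force: 0.0
```

Call:
drive_tool(
  steps=[
    [[0,0,0,0,0,0.5,0],[0,0,0,0,0,0.5,0]],
  ],
)

```text
time: 5.1
position: [563.7, 28.8, 66.0]
tcp_rot: [0.0, 1.0, -0.006, -0.001]
ft_force: [0.4, -0.3, -0.2]
width: 0.0
gripper_force: 0.0
```

Call:
drive_tool(
  steps=[
    [[0,0,0,0,0,0.4,0],[0,0,0,0,0,0.4,0]],
  ],
)

```text
time: 5.27
position: [563.8, 28.7, 62.2]
tcp_rot: [0.0, 1.0, -0.006, -0.0]
ft_force: [-0.5, -1.0, 0.3]
width: 0.0
gripper_force: 0.0
```

Call:
drive_tool(
  steps=[
    [[0,0,0,0,0,0.4,0],[0,0,0,0,0,0.4,0]],
  ],
)

```text
time: 5.43
position: [563.8, 28.7, 58.3]
tcp_rot: [0.0, 1.0, -0.006, -0.0]
ft_force: [-0.8, 0.2, -0.2]
width: 0.4
gripper_force: 0.0
```

Call:
drive_tool(
  steps=[
    [[0,0,0,0,0,0.4,0],[0,0,0,0,0,0.4,0]],
  ],
)

```text
time: 5.6
position: [564.2, 28.7, 57.9]
tcp_rot: [0.0, 1.0, -0.005, 0.001]
ft_force: [-8.8, 0.2, 23.1]
width: -0.0
gripper_force: 12.1
```

Call:
drive_tool(
  steps=[
    [[0,0,0,0,0,0.4,0],[0,0,0,0,0,0.4,0]],
  ],
)

```text
time: 5.77
position: [564.3, 28.7, 57.7]
tcp_rot: [0.0, 1.0, -0.005, 0.002]
ft_force: [-20.3, -0.2, 53.4]
width: -0.1
gripper_force: 26.7
```

Call:
drive_tool(
  steps=[
    [[0,0,0,0,0,-3,0],[0,0,0,0,0,-5.5,0],[0,0,0,0,0,-5.5,0],[0,0,0,2,0,-5.5,0],[0,0,0,4,0,-5.5,0],[0,0,0,6,0,-5.5,0],[0,0,0,8,0,-5.5,0],[0,0,0,10,0,-5.5,0]],
  ],
)

```text
time: 6.43
position: [664.0, 27.5, 105.4]
tcp_rot: [0.0, 1.0, -0.006, -0.001]
ft_force: [-2.9, -1.0, 3.7]
width: -0.6
gripper_force: 1.6
```

Call:
drive_tool(
  steps=[
    [[0,0,0,1,0,0,0],[0,0,0,2,0,0,0],[0,0,0,2.5,0,0,0],[0,0,0,2.5,0,0,0]],
  ],
)

```text
time: 6.77
position: [673.2, 27.4, 105.3]
tcp_rot: [0.0, 1.0, -0.005, -0.019]
ft_force: [-62.7, -2.6, 33.3]
width: -0.4
gripper_force: 31.9
```

Call:
drive_tool(
  steps=[
    [[0,0,0,-2.5,0,0,0],[0,0,0,-6,0,-2,0],[0,0,0,-10,0,-5,0],[0,0,0,-14,0,-8,0],[0,0,0,-16,0,-9,0],[0,0,0,-16,0,-9,0]],
  ],
)

```text
time: 7.27
position: [526.0, 29.5, 199.9]
tcp_rot: [0.0, 1.0, -0.005, 0.002]
ft_force: [1.4, 0.8, 0.9]
width: -0.1
gripper_force: 0.0
```

Run:
```python
from h import *
shot('wrist','w4');print(tcp()[:3,3])
```

```text
[528.13  29.29 198.35]
```

View pics/w4.png

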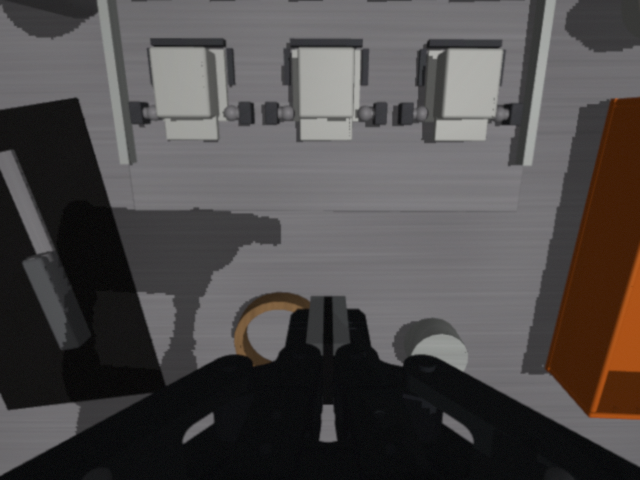

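Run:
```python
from h import *
for n in('top','scene'):
    C=cam(n); im=env.get_image(n); cv2.imwrite(f'pics/{n}5_raw.png',im[:,:,::-1])
    for X in ([612,28,135],[712,27,135]):
        u=proj(C,X)[0]; x,y=map(int,u); w=im[y-25:y+25,x-25:x+25].max(2); m=(w<45).astype(np.uint8)
        k,l,st,ce=cv2.connectedComponentsWithStats(m); print(n,X,u,[(s[4],(c+[x-25,y-25]),s[:4]) for s,c in zip(st[1:],ce[1:]) if s[4]>25])
C=cam('wrist')  # w4
lab=dict(b0=[(421,114),(496,114)],b1=[(285,114),(367,114)],b2=[(150,114),(232,114)])
for k,v in lab.items(): print(k,onz(C,v,88), onz(C,v,88).mean(0))
print('lip front',onz(C,[(461,140),(327,140),(191,140)],92))
print('block top back',onz(C,[(474,49),(327,48),(182,47)],108),'blocktop front',onz(C,[(470,118),(326,118),(186,117)],108))
print('deck front',onz(C,[(133,209),(519,210)],80),'pry',onz(C,[(10,152)],7),onz(C,[(39,255),(75,345)],27))
```

```text
top [612, 28, 135] [340.62 179.53] [(np.int32(513), array([341.67, 193.05]), array([ 5, 26, 45, 22], dtype=int32))]
top [712, 27, 135] [341.45 140.64] []
scene [612, 28, 135] [352.19 261.53] [(np.int32(48), array([373.58, 281.62]), array([43, 41,  7,  9], dtype=int32))]
scene [712, 27, 135] [384.06 284.83] [(np.int32(155), array([378.25, 279.73]), array([11, 13, 17, 17], dtype=int32))]
b0 [[607.94 -32.87  88.  ]
 [607.48 -81.94  88.  ]] [607.71 -57.41  88.  ]
b1 [[608.91  55.77  88.  ]
 [608.3    2.35  88.  ]] [608.6   29.06  88.  ]
b2 [[610.04 143.79  88.  ]
 [609.33  90.29  88.  ]] [609.68 117.04  88.  ]
lip front [[591.39 -59.1   92.  ]
 [592.33  28.61  92.  ]
 [593.41 117.5   92.  ]]
block top back [[643.41 -57.13 108.  ]
 [644.74  28.01 108.  ]
 [646.31 111.75 108.  ]] blocktop front [[605.12 -58.26 108.  ]
 [606.02  29.07 108.  ]
 [607.64 113.77 108.  ]]
deck front [[ 545.4   168.48   80.  ]
 [ 541.39 -109.09   80.  ]] pry [[581.83 304.63   7.  ]] [[493.74 284.82  27.  ]
 [403.09 270.63  27.  ]]
```

Run:
```python
from h import *
o=env.get_obs();print(o['position'],o['qd'],o['time'])
C=shot('wrist','w5'); a=cv2.imread('pics/w4_raw.png');b=cv2.imread('pics/w5_raw.png')
def tr(p,s=28):
    x,y=p; t=a[y-s:y+s,x-s:x+s]; r=cv2.matchTemplate(b,t,cv2.TM_CCOEFF_NORMED); _,v,_,l=cv2.minMaxLoc(r); return (l[0]+s,l[1]+s),round(v,2)
P={}
for n,p,z in [('b0L',(421,114),88),('b0R',(496,114),88),('b1L',(285,114),88),('b1R',(367,114),88),('b2L',(150,114),88),('b2R',(232,114),88),('lip0',(461,140),92),('lip1',(327,140),92),('lip2',(191,140),92),('dkL',(133,209),80),('dkR',(519,210),80)]:
    q,v=tr(p); print(n,q,v,onz(C,[q],z)[0])
# top: unit front edge & pry
t=cam('top'); im=cv2.imread('pics/top5_raw.png'); im0=cv2.imread('pics/top0.png')
d=cv2.absdiff(im,im0).max(2)[190:320,180:275]; print('mat region change px',(d>40).sum())
hsv=cv2.cvtColor(im0,cv2.COLOR_BGR2HSV); m=cv2.inRange(hsv[...,2],60,255); m[:, :205]=0;m[:,255:]=0;m[:202]=0;m[282:]=0
c=max(cv2.findContours(m,0,2)[0],key=cv2.contourArea); r=cv2.minAreaRect(c); bp=cv2.boxPoints(r); print(r,onz(t,bp,7))
for z0,z1,y0,y1 in((7,7,206,240),(27,27,242,276)):
    ys,xs=np.nonzero(m[y0:y1]); f=cv2.fitLine(np.c_[xs,ys+y0].astype(np.float32),2,0,.01,.01).ravel(); print('line',onz(t,[f[2:]-f[:2]*15,f[2:]+f[:2]*15],z0), f)
print('rows', [(y,m[y].sum()//255) for y in list(range(203,209))+list(range(236,246))+list(range(272,281))])
```

```text
[529.51  29.08 195.82] [-0.    0.04 -0.01 -0.    0.    0.  ] 7.4167
b0L (422, 119) 0.99 [604.81 -33.7   88.  ]
b0R (497, 119) 0.99 [604.34 -82.94  88.  ]
b1L (284, 119) 1.0 [605.8   56.55  88.  ]
b1R (367, 119) 0.99 [605.18   2.3   88.  ]
b2L (147, 119) 0.99 [606.95 146.19  88.  ]
b2R (230, 119) 0.99 [606.23  91.85  88.  ]
lip0 (462, 145) 0.98 [588.19 -60.03  92.  ]
lip1 (326, 145) 0.98 [589.15  29.3   92.  ]
lip2 (189, 146) 0.97 [589.61 119.24  92.  ]
dkL (131, 213) 0.96 [542.48 170.38  80.  ]
dkR (521, 215) 0.89 [ 537.67 -111.02   80.  ]
mat region change px 1368
((232.05384826660156, 240.9307861328125), (70.8238296508789, 8.558396339416504), 82.87498474121094) [[577.58 326.37   7.  ]
 [580.89 304.37   7.  ]
 [396.77 271.71   7.  ]
 [393.56 293.05   7.  ]]
line [[573.93 313.71   7.  ]
 [494.93 298.2    7.  ]] [  0.14   0.99 230.28 222.61]
line [[474.4  294.84  27.  ]
 [399.01 279.58  27.  ]] [  0.15   0.99 234.32 258.39]
rows [(203, np.uint64(0)), (204, np.uint64(0)), (205, np.uint64(0)), (206, np.uint64(6)), (207, np.uint64(7)), (208, np.uint64(7)), (236, np.uint64(7)), (237, np.uint64(7)), (238, np.uint64(8)), (239, np.uint64(8)), (240, np.uint64(7)), (241, np.uint64(9)), (242, np.uint64(9)), (243, np.uint64(9)), (244, np.uint64(8)), (245, np.uint64(8)), (272, np.uint64(8)), (273, np.uint64(8)), (274, np.uint64(8)), (275, np.uint64(8)), (276, np.uint64(5)), (277, np.uint64(0)), (278, np.uint64(0)), (279, np.uint64(0)), (280, np.uint64(0))]
```

```bash
sed -i 's/r,t=mv(a\[:3\],Rm(\*a\[3:\]))/M=Rm(*a[3:]); r,t=mv(np.array(a[:3])+36*M[:,2],M)/' go.py; python3 go.py 446 288 180 0.196
```

```text
t 7.4667 p [529.6   29.06 195.05] tx [ 1.   -0.01 -0.  ] F [ 0.55 -0.56 -0.85] w 0.10849828299348316 gf 0.0
rot [-0.    0.   -0.21] shift [ -8.65 -25.8    5.11]
```

Call:
drive_tool(
  steps=[
    [[0,0,-0.21,-8.7,-25.8,5,6],[0,0,-0.21,-8.7,-25.8,5,6],[0,0,-0.21,-8.7,-25.8,5,6],[0,0,-0.21,-8.7,-25.8,5,6],[0,0,-0.21,-8.7,-25.8,5,6],[0,0,-0.21,-8.7,-25.8,5,6],[0,0,-0.21,-8.7,-25.8,5,6],[0,0,-0.21,-8.7,-25.8,5,6]],
  ],
)

```text
time: 8.13
position: [442.8, 292.4, 142.8]
tcp_rot: [0.0, 0.995, 0.102, -0.002]
ft_force: [-0.8, -0.3, -0.3]
width: 60.2
gripper_force: 0.0
```

Call:
drive_tool(
  steps=[
    [[0,0,0,0,0,0,6],[0,0,0,0,0,0,6],[0,0,0,0,0,0,6]],
  ],
)

```text
time: 8.38
position: [445.7, 287.3, 145.2]
tcp_rot: [0.0, 0.995, 0.099, -0.0]
ft_force: [0.1, 0.0, -0.0]
width: 60.0
gripper_force: 0.0
```

Run:
```python
from h import *
print(tcp()[:3,3]);shot('wrist','w6');print(tcp()[:3,3])
```

```text
[445.74 287.29 145.21]
[445.76 287.16 145.47]
```

View pics/w6.png

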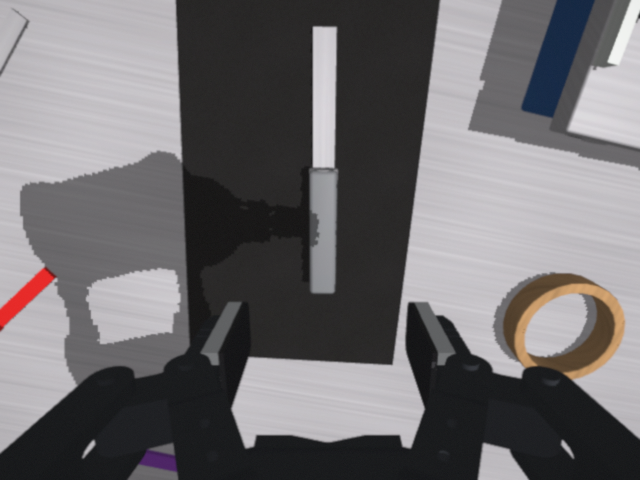

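Run:
```python
from h import *
C=cam('wrist');T=tcp()
print('tip',onz(C,[(324.5,27)],7),'junc',onz(C,[(323,171)],27),'end',onz(C,[(322,291)],27))
for d in (-60,-41,-36,-22,0): print(d, proj(C,T[:3,3]+d*T[:3,2]+11*T[:3,0]))
print('tip half opening', proj(C,T[:3,3]-35*T[:3,2]+11*T[:3,0]+30*T[:3,1]))
```

```text
tip [[578.8  315.44   7.  ]] junc [[485.1  297.92  27.  ]] end [[394.77 280.98  27.  ]]
-60 [[327.73 345.28]]
-41 [[327.59 315.47]]
-36 [[327.56 308.89]]
-22 [[327.49 292.6 ]]
0 [[327.39 271.97]]
tip half opening [[411.04 307.51]]
```

```bash
python3 go.py 445.7 289.4 22 0.19
```

```text
t 8.4333 p [445.76 287.16 145.47] tx [ 0.98  0.2  -0.  ] F [-0.1  -0.02  0.5 ] w 60.194427201337575 gf 0.0
rot [0.   0.   0.01] shift [ 0.05 -0.23 15.95]
```

Call:
drive_tool(
  steps=[
    [[0,0,0.01,0,-0.2,4,4.5],[0,0,0.01,0,-0.2,8,4.5],[0,0,0.01,0,-0.2,12,4.5],[0,0,0.01,0,-0.2,14.5,4.5],[0,0,0.01,0,-0.2,15.5,4.5],[0,0,0.01,0,-0.2,15.9,4.5],[0,0,0.01,0,-0.2,15.9,4.5],[0,0,0.01,0,-0.2,15.9,4.5]],
  ],
)

```text
time: 9.1
position: [446.1, 290.3, -11.7]
tcp_rot: [-0.0, 0.996, 0.094, 0.001]
ft_force: [0.7, -0.1, -0.6]
width: 45.2
gripper_force: 0.0
```

Call:
drive_tool(
  steps=[
    [[0,0,0,0,0,0,1.5],[0,0,0,0,0,0,1.0],[0,0,0,0,0,0,1.0],[0,0,0,0,0,0,1.0],[0,0,0,0,0,0,1.0],[0,0,0,0,0,0,1.0]],
  ],
  newtons=100,
)

```text
time: 9.6
position: [445.7, 290.5, -11.2]
tcp_rot: [-0.0, 0.996, 0.094, 0.002]
ft_force: [-0.9, -1.7, 8.6]
width: 17.4
gripper_force: 98.5
```

Call:
drive_tool(
  steps=[
    [[0,0,0,0,0,-1,1],[0,0,0,0,0,-4,1],[0,0,0,0,0,-8,1],[0,0,0,0,0,-12,1],[0,0,0,0,0,-15,1],[0,0,0,0,0,-15,1],[0,0,0,0,0,-15,1]],
  ],
)

```text
time: 10.18
position: [445.5, 290.6, 139.5]
tcp_rot: [-0.001, 0.996, 0.094, 0.002]
ft_force: [-0.8, -0.4, -2.9]
width: 18.1
gripper_force: 98.0
```

```bash
python3 go.py 425 118.8 176 -0.012
python3 - <<'E'
from h import *
C=shot('wrist','w7'); a=cv2.imread('pics/w7_raw.png'); T=tcp()
d=-14
for z in (d,d-4): print(proj(C,T[:3,3]+T[:3,2]*z+T[:3,0]*135), proj(C,T[:3,3]+T[:3,2]*z+T[:3,0]*60))
print('junction top',proj(C,T[:3,3]+T[:3,2]*(d-24)+T[:3,0]*40))
E
```

```text
t 10.1833 p [445.51 290.56 139.47] tx [0.98 0.19 0.  ] F [-0.82 -0.4  -2.87] w 18.085889909455762 gf 98.03284406661987
rot [-0.   -0.01  0.2 ] shift [-5.24 16.49 -0.1 ]
[[328.38 -66.26]] [[328.28 165.67]]
[[328.41 -71.89]] [[328.31 166.83]]
junction top [[328.46 233.51]]
```

View pics/w7.png

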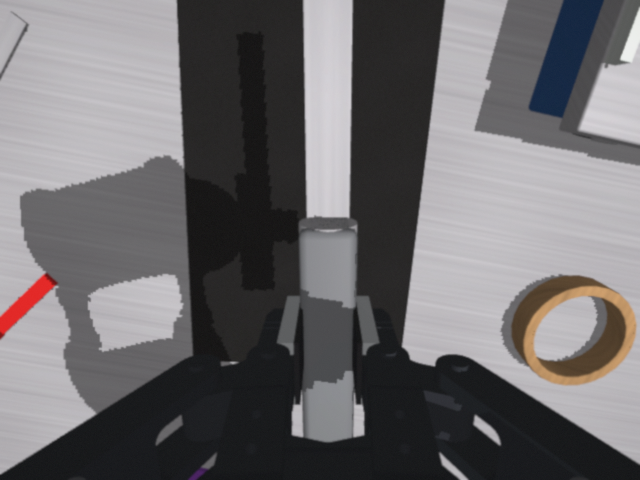

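Call:
drive_tool(
  steps=[
    [[0,0,0.2,-4,10,0,1],[0,0,0.2,-5.2,16.5,0,1],[0,0,0.2,-5.2,16.5,0,1],[0,0,0.2,-5.2,16.5,0,1],[0,0,0.2,-5.2,16.5,0,1],[0,0,0.2,-5.2,16.5,0,1],[0,0,0.2,-5.2,16.5,0,1],[0,0,0.2,-5.2,16.5,0,1]],
  ],
)

```text
time: 10.9
position: [424.3, 119.1, 136.2]
tcp_rot: [-0.0, 1.0, -0.005, -0.001]
ft_force: [-0.0, -0.4, -1.9]
width: 17.7
gripper_force: 98.4
```

```bash
python3 go.py 438 118.6 112 -0.012
python3 - <<'E'
from h import *
# blade in scene & top: tip height by two views
for n in('scene','top'): 
    C=shot(n,n+'8'); T=tcp(); print(n,[proj(C,T[:3,3]+T[:3,2]*-16+T[:3,0]*x)[0] for x in (135,40,-55)])
a=cv2.imread('pics/scene8.png')[170:290,270:420]; b=cv2.imread('pics/top8.png')[150:270,220:370]
cv2.imwrite('pics/m8.png',cv2.resize(np.hstack([a,b]),None,fx=2.6,fy=2.6,interpolation=2))
E
```

```text
t 10.9 p [424.27 119.13 136.24] tx [ 1.   -0.01 -0.  ] F [-0.03 -0.38 -1.95] w 17.67308965143717 gf 98.4375250339508
rot [-0.  0.  0.] shift [1.38 0.04 6.02]
scene [array([364.21, 227.74]), array([337.17, 209.56]), array([312.09, 192.69])]
top [array([302.01, 197.59]), array([300.48, 237.21]), array([298.92, 278.24])]
```

View pics/m8.png

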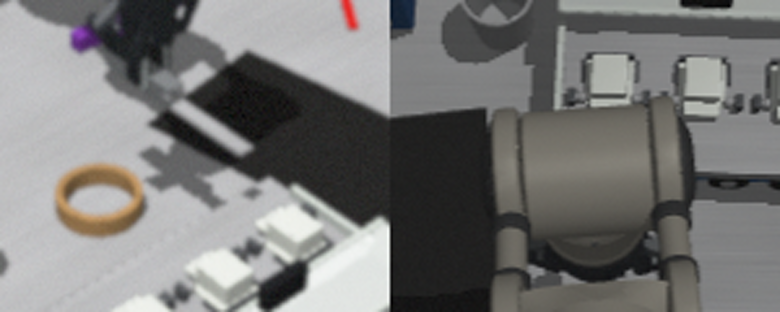

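Call:
drive_tool(
  steps=[
    [[0,0,0,1.2,0,3,1],[0,0,0,1.2,0,5.5,1],[0,0,0,1.2,0,6.2,1],[0,0,0,1.2,0,6.5,1],[0,0,0,1.2,0,6.5,1]],
  ],
)

```text
time: 11.42
position: [436.1, 118.7, 71.7]
tcp_rot: [0.0, 1.0, -0.005, -0.001]
ft_force: [-0.3, -0.5, -1.5]
width: 17.5
gripper_force: 98.4
```

Call:
drive_tool(
  steps=[
    [[0,0,0,0,0,0.2,1],[0,0,0,0,0,0.4,1],[0,0,0,0,0,0.4,1]],
  ],
)

```text
time: 11.67
position: [436.9, 118.2, 68.5]
tcp_rot: [-0.0, 1.0, -0.006, 0.001]
ft_force: [-1.1, 0.1, -1.5]
width: 17.5
gripper_force: 98.4
```

Call:
drive_tool(
  steps=[
    [[0,0,0,0,0,0.15,1],[0,0,0,0,0,0.2,1],[0,0,0,0,0,0.2,1]],
  ],
)

```text
time: 11.92
position: [436.6, 118.1, 66.0]
tcp_rot: [0.0, 1.0, -0.006, 0.0]
ft_force: [1.0, 0.0, -0.3]
width: 17.6
gripper_force: 98.4
```

Call:
drive_tool(
  steps=[
    [[0,0,0,0,0,0.15,1],[0,0,0,0,0,0.2,1],[0,0,0,0,0,0.2,1]],
  ],
)

```text
time: 12.17
position: [436.6, 118.1, 64.2]
tcp_rot: [0.0, 1.0, -0.006, 0.0]
ft_force: [-3.2, -0.8, 5.1]
width: 17.7
gripper_force: 99.1
```

Call:
drive_tool(
  steps=[
    [[0,0,0,0,0,-0.15,1],[0,0,0,0.8,0,-0.15,1],[0,0,0,1.6,0,-0.15,1],[0,0,0,2.2,0,-0.15,1],[0,0,0,2.5,0,-0.15,1],[0,0,0,2.5,0,-0.15,1]],
  ],
)

```text
time: 12.67
position: [463.1, 117.8, 65.4]
tcp_rot: [-0.0, 1.0, -0.006, 0.001]
ft_force: [1.7, -0.1, 0.5]
width: 17.7
gripper_force: 98.8
```

Run:
```python
from h import *
print(tcp()[:3,3]);a=cv2.imread('pics/scene8.png')
C=shot('scene','s9');b=cv2.imread('pics/s9.png')
cv2.imwrite('pics/m9.png',cv2.resize(b[190:290,330:440],None,fx=5,fy=5,interpolation=2))
o,v=0,0
U=R.from_euler('z',-0.012).as_matrix(); org=np.array([622.3,28.8,80])
for X in ([-34,88,15],[-34,88,9],[-20,88,28]): print((proj(C,org+U@X)-[330,190])*5)
T=tcp(); print((proj(C,T[:3,3]+T[:3,2]*-16+T[:3,0]*135)-[330,190])*5)
```

```text
[463.08 117.76  65.36]
[[210.06 310.88]]
[[209.54 320.21]]
[[232.09 304.99]]
[[220.03 341.18]]
```

View pics/m9.png

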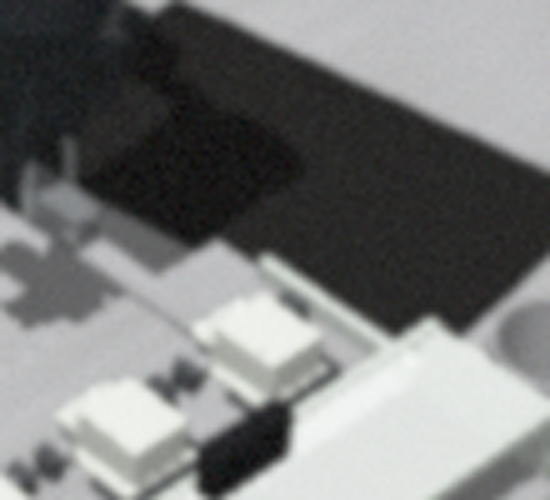

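Call:
drive_tool(
  steps=[
    [[0,0.1,0,0.2,0,0.8,1],[0,0.2,0,0.45,0,1.55,1],[0,0.2,0,0.45,0,1.55,1]],
  ],
  newtons=120,
)

```text
time: 12.97
position: [463.0, 117.8, 48.6]
tcp_rot: [0.001, 0.995, -0.005, 0.1]
ft_force: [-2.8, 1.2, 6.2]
width: 17.2
gripper_force: 122.5
```

Call:
drive_tool(
  steps=[
    [[0,0.1,0,0.2,0,0.7,1],[0,0.2,0,0.5,0,1.4,1],[0,0.2,0,0.5,0,1.4,1]],
  ],
)

```text
time: 13.22
position: [475.9, 121.0, 53.1]
tcp_rot: [0.007, 0.983, -0.006, 0.184]
ft_force: [-0.3, 0.3, -1.3]
width: 17.1
gripper_force: 121.5
```

Run:
```python
from h import *
o=env.get_obs();print(o['joints'],o['qd'],o['position'],o['ft_force']);T=tcp(o);print(T[:3,0],T[:3,2])
C=shot('scene','s10');b=cv2.imread('pics/s10.png')
cv2.imwrite('pics/m10.png',cv2.resize(b[170:290,310:440],None,fx=5,fy=5,interpolation=2))
```

```text
[ 0.14  0.36  2.14 -0.23  0.29  1.93] [-0.02  0.02 -0.08  0.18  0.02 -0.23] [475.89 121.04  53.06] [-0.33  0.31 -1.34]
[ 0.93 -0.01  0.36] [ 0.36 -0.02 -0.93]
```

View pics/m10.png

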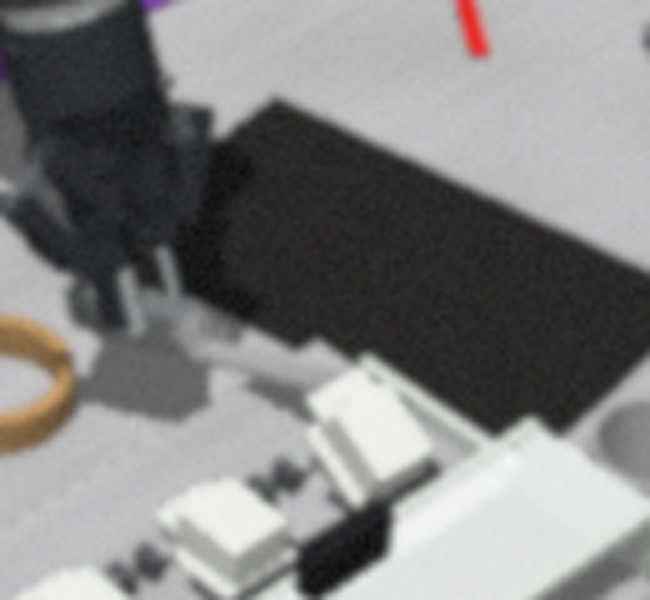

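Call:
drive_tool(
  steps=[
    [[0,-0.1,0,-1.2,0,-0.7,1],[0,-0.1,0,-2.4,0,-1.6,1],[0,-0.1,0,-4.0,0,-3.3,1],[0,-0.1,0,-4.0,0,-3.3,1],[0,-0.1,0,-4.0,0,-3.3,1]],
  ],
)

```text
time: 13.68
position: [430.2, 122.6, 70.6]
tcp_rot: [0.005, 0.99, -0.006, 0.137]
ft_force: [0.5, 0.4, -2.2]
width: 16.7
gripper_force: 121.4
```

```bash
python3 go.py 436 30.2 121 -0.012; python3 -c "
from h import *
print(env.get_obs()['joints'])"
```

```text
t 13.6833 p [430.18 122.62  70.61] tx [ 0.96 -0.01  0.27] F [ 0.49  0.36 -2.21] w 16.731855793694237 gf 121.39639377593994
rot [ 0.01 -0.28 -0.  ] shift [ 1.06  9.24 -1.13]
[ 0.14  0.28  2.15 -0.11  0.45  1.82]
```

Call:
drive_tool(
  steps=[
    [[0.01,-0.1,0,0.3,0,-1.5,1],[0.01,-0.2,0,0.6,2,-1.5,1],[0.01,-0.28,0,1.0,5,-1.1,1],[0.01,-0.28,0,1.0,9.2,-1.1,1],[0.01,-0.28,0,1.0,9.2,-1.1,1],[0.01,-0.28,0,1.0,9.2,-1.1,1],[0.01,-0.28,0,1.0,9.2,-1.1,1],[0.01,-0.28,0,1.0,9.2,-1.1,1]],
  ],
)

```text
time: 14.35
position: [434.9, 31.2, 83.9]
tcp_rot: [-0.001, 1.0, -0.006, -0.002]
ft_force: [-0.4, 0.7, -0.9]
width: 17.3
gripper_force: 121.4
```

```bash
python3 go.py 436 30.2 105 -0.012
python3 - <<'E'
from h import *
C=shot('wrist','w11'); T=tcp(); g=cv2.imread('pics/w11.png'); h=cv2.imread('pics/w7_raw.png')
# blade edges columns at some rows, compare with w7
for im in (h,g):
    for y in (20,60,100,140,180,214,250,270):
        r=im[y,270:390].astype(int).max(1); d=np.diff(r); print(y,270+d.argmax(),270+d.argmin(),r[::20],end=' | ')
    print()
a=cv2.cvtColor(h,6);b=cv2.cvtColor(g,6); 
t=a[205:250,290:366]; r=cv2.matchTemplate(b[150:320,250:410],t,cv2.TM_CCOEFF_NORMED); _,v,_,l=cv2.minMaxLoc(r); print('junction moved',l[0]+250-290,l[1]+150-205,v)
E
```

```text
t 14.35 p [434.9   31.21  83.89] tx [ 1.   -0.01 -0.  ] F [-0.38  0.68 -0.91] w 17.289404313533968 gf 121.43649816513062
rot [-0.  0. -0.] shift [0.12 0.1  1.49]
20 302 352 [ 39  41 201 207 203  40] | 60 303 351 [ 41  42 206 210 202  40] | 100 304 350 [ 39  41 209 212 195  40] | 140 304 350 [ 40  40 210 211 148  40] | 180 305 349 [ 36  41 208 208 104  42] | 214 306 349 [ 24  21 206 204  69  41] | 250 298 356 [ 24  41 144 149 148  41] | 270 299 356 [ 24  41 144 150 148  40] | 
20 303 287 [122  65 129 134 132 126] | 60 303 351 [ 58  64 133 135 130  61] | 100 284 350 [ 67 126 133 136 134 124] | 140 285 349 [ 66 124 135 135 128 121] | 180 287 349 [ 66 123 133 132 127 124] | 214 289 348 [ 65 111 132 130 123 123] | 250 356 354 [ 68  52  91  93  91 125] | 270 356 298 [ 65  65  90  93  91 123] | 
junction moved 0 -55 0.680803656578064
```

Call:
drive_tool(
  steps=[
    [[0,0,0,0.1,0.1,0.8,1],[0,0,0,0.1,0.1,1.5,1],[0,0,0,0.1,0.1,1.7,1],[0,0,0,0.1,0.1,1.7,1]],
  ],
)

```text
time: 14.73
position: [435.0, 30.0, 66.2]
tcp_rot: [-0.001, 1.0, -0.006, -0.003]
ft_force: [-0.7, 0.4, -0.0]
width: 17.0
gripper_force: 121.7
```

Call:
drive_tool(
  steps=[
    [[0,0,0,0,0,0.15,1],[0,0,0,0,0,0.2,1],[0,0,0,0,0,0.2,1]],
  ],
)

```text
time: 14.98
position: [435.5, 29.7, 65.2]
tcp_rot: [-0.001, 1.0, -0.006, -0.002]
ft_force: [-2.6, 2.2, 3.7]
width: 16.8
gripper_force: 122.1
```

Call:
drive_tool(
  steps=[
    [[0,0,0,0,0,-0.1,1],[0,0,0,0.8,0,-0.1,1],[0,0,0,1.6,0,-0.1,1],[0,0,0,2.2,0,-0.1,1],[0,0,0,2.6,0,-0.1,1],[0,0,0,2.6,0,-0.1,1]],
  ],
)

```text
time: 15.48
position: [463.2, 28.8, 65.9]
tcp_rot: [-0.001, 1.0, -0.007, -0.001]
ft_force: [1.0, -0.3, 0.7]
width: 16.7
gripper_force: 121.7
```

Call:
drive_tool(
  steps=[
    [[0,0.1,0,0.2,0,0.8,1],[0,0.2,0,0.45,0,1.55,1],[0,0.3,0,0.8,0,2.2,1],[0,0.36,0,1.0,0,2.6,1],[0,0.36,0,1.0,0,2.6,1]],
  ],
)

```text
time: 15.9
position: [469.7, 29.4, 46.3]
tcp_rot: [-0.002, 0.986, -0.007, 0.168]
ft_force: [-0.8, -0.5, -1.4]
width: 16.8
gripper_force: 121.4
```

```bash
cat > cov.py <<'E'
from h import *
# compare cover patch in the scene view with its seated look (scene5) to see which are out
C=shot('scene','sc'); b=cv2.imread('pics/sc.png'); a=cv2.imread('pics/scene5_raw.png'); print(env.get_obs()['joints'])
U=R.from_euler('z',-0.012).as_matrix(); org=np.array([622.3,28.8,80])
for i in range(3):
    u=proj(C,org+U@[-10,88*(i-1),20])[0].astype(int); s=14; p=b[u[1]-s:u[1]+s,u[0]-s:u[0]+s]; q=a[u[1]-s:u[1]+s,u[0]-s:u[0]+s]
    print(i,u,cv2.absdiff(p,q).mean().round(1),[ (im>205).all(2).sum() for im in (q,p)])
E
python3 cov.py
```

```text
[-0.13  0.34  2.18  0.16  0.28  1.31]
0 [323 290] 1.8 [np.int64(247), np.int64(242)]
1 [352 272] 17.5 [np.int64(225), np.int64(279)]
2 [379 255] 15.9 [np.int64(208), np.int64(276)]
```

Call:
drive_tool(
  steps=[
    [[0,-0.06,0,-1.2,0,-0.7,1],[0,-0.06,0,-2.4,0,-1.6,1],[0,-0.1,0,-4.0,0,-3.3,1],[0,-0.1,0,-4.0,0,-3.3,1],[0,-0.1,0,-4.0,0,-3.3,1]],
  ],
)

```text
time: 16.37
position: [427.6, 28.7, 66.7]
tcp_rot: [-0.0, 0.992, -0.006, 0.124]
ft_force: [0.7, 0.4, -1.1]
width: 17.1
gripper_force: 121.5
```

```bash
python3 go.py 434 -58 121 -0.012;python3 cov.py
```

```text
t 16.3667 p [427.58  28.74  66.7 ] tx [ 0.97 -0.01  0.25] F [ 0.69  0.4  -1.11] w 17.08660538815793 gf 121.46393537521362
rot [-0.   -0.25 -0.  ] shift [ 1.19  8.66 -1.61]
[-0.14  0.26  2.19  0.08  0.45  1.38]
0 [323 290] 1.9 [np.int64(247), np.int64(241)]
1 [352 272] 15.0 [np.int64(225), np.int64(272)]
2 [379 255] 15.9 [np.int64(208), np.int64(275)]
```

Both stay propped after the blade is withdrawn. Next cover0.

Call:
drive_tool(
  steps=[
    [[0,-0.1,0,0.3,0,-1.8,1],[0,-0.2,0,0.6,2,-1.8,1],[0,-0.25,0,1.2,5,-1.6,1],[0,-0.25,0,1.2,8.7,-1.6,1],[0,-0.25,0,1.2,8.7,-1.6,1],[0,-0.25,0,1.2,8.7,-1.6,1],[0,-0.25,0,1.2,8.7,-1.6,1],[0,-0.25,0,1.2,8.7,-1.6,1]],
  ],
)

```text
time: 17.08
position: [431.9, -57.2, 83.3]
tcp_rot: [-0.002, 1.0, -0.006, -0.003]
ft_force: [0.6, -0.2, -0.7]
width: 17.0
gripper_force: 121.4
```

Call:
drive_tool(
  steps=[
    [[0,0,0,0,0,0.8,1],[0,0,0,0,0,1.5,1],[0,0,0,0,0,1.7,1],[0,0,0,0,0,1.7,1]],
  ],
)

```text
time: 17.42
position: [431.3, -57.2, 66.0]
tcp_rot: [-0.002, 1.0, -0.006, -0.003]
ft_force: [-1.4, 1.9, 1.1]
width: 16.9
gripper_force: 121.8
```

Call:
drive_tool(
  steps=[
    [[0,0,0,0,0,0,1],[0,0,0,1.2,0,0,1],[0,0,0,2.1,0,0,1],[0,0,0,2.7,0,0,1],[0,0,0,3.0,0,0,1],[0,0,0,3.0,0,0,1]],
  ],
)

```text
time: 17.92
position: [462.6, -58.4, 66.5]
tcp_rot: [-0.002, 1.0, -0.006, -0.002]
ft_force: [-0.2, -0.6, -0.8]
width: 17.1
gripper_force: 121.5
```

Call:
drive_tool(
  steps=[
    [[0,0.1,0,0.2,0,0.8,1],[0,0.2,0,0.45,0,1.55,1],[0,0.3,0,0.8,0,2.2,1],[0,0.36,0,1.0,0,2.6,1],[0,0.36,0,1.0,0,2.6,1]],
  ],
)

```text
time: 18.33
position: [467.8, -56.8, 39.0]
tcp_rot: [-0.002, 0.985, -0.007, 0.174]
ft_force: [-5.3, 2.6, 1.9]
width: 17.0
gripper_force: 122.2
```

```bash
python3 cov.py
```

```text
[-0.38  0.36  2.19  0.46  0.29  0.78]
0 [323 290] 16.7 [np.int64(247), np.int64(312)]
1 [352 272] 14.5 [np.int64(225), np.int64(274)]
2 [379 255] 16.1 [np.int64(208), np.int64(280)]
```

All three are out. Withdraw and take the bar back to the mat.

Call:
drive_tool(
  steps=[
    [[0,-0.06,0,-1.2,0,-0.7,1],[0,-0.06,0,-2.4,0,-1.6,1],[0,-0.1,0,-4.0,0,-3.3,1],[0,-0.1,0,-4.0,0,-3.3,1],[0,-0.1,0,-4.0,0,-3.3,1]],
  ],
)

```text
time: 18.8
position: [423.8, -58.6, 58.5]
tcp_rot: [0.0, 0.992, -0.007, 0.128]
ft_force: [-0.2, 0.1, -0.9]
width: 17.0
gripper_force: 121.5
```

```bash
python3 cov.py; python3 go.py 430 -50 185 -0.012; python3 go.py 430 300 185 0.19
```

```text
[-0.39  0.27  2.2   0.23  0.44  0.99]
0 [323 290] 15.1 [np.int64(247), np.int64(316)]
1 [352 272] 14.5 [np.int64(225), np.int64(273)]
2 [379 255] 16.0 [np.int64(208), np.int64(275)]
t 18.85 p [423.97 -58.45  58.14] tx [ 0.97 -0.01  0.25] F [ 0.56  0.59 -0.97] w 16.80946314287231 gf 121.46499395370483
rot [-0.   -0.26 -0.  ] shift [ 2.88 -0.87 -8.64]
t 18.85 p [423.97 -58.45  58.14] tx [ 0.97 -0.01  0.25] F [ 0.56  0.59 -0.97] w 16.80946314287231 gf 121.46499395370483
rot [ 0.02 -0.26 -0.2 ] shift [  2.42 -35.87  -8.68]
```

Call:
drive_tool(
  steps=[
    [[0,-0.12,0,0.5,0,-3,1],[0,-0.26,0,1.5,0,-6,1],[0.01,-0.26,-0.05,2.5,-4,-8.7,1],[0.02,-0.26,-0.1,2.5,-12,-8.7,1],[0.02,-0.26,-0.2,2.5,-36,-8.7,1],[0.02,-0.26,-0.2,2.5,-36,-8.7,1],[0.02,-0.26,-0.2,2.5,-36,-8.7,1],[0.02,-0.26,-0.2,2.5,-36,-8.7,1]],
  ],
)

```text
time: 19.52
position: [428.3, 177.6, 144.5]
tcp_rot: [0.001, 0.996, 0.093, -0.003]
ft_force: [1.5, 0.2, -1.0]
width: 16.8
gripper_force: 121.4
```

Call:
drive_tool(
  steps=[
    [[0,0,0,0,0,0,1]],
  ],
)

```text
time: 19.6
position: [428.3, 182.0, 144.8]
tcp_rot: [0.0, 0.995, 0.097, -0.002]
ft_force: [-1.4, -1.2, -1.6]
width: 17.1
gripper_force: 121.4
```

```bash
python3 go.py 440 296 60 0.19
```

```text
t 19.6 p [428.3  182.04 144.76] tx [ 0.98  0.19 -0.  ] F [-1.44 -1.22 -1.62] w 17.09745102241865 gf 121.41152143478394
rot [-0.  0.  0.] shift [  3.38 -10.96  12.07]
```

Call:
drive_tool(
  steps=[
    [[0,0,0,1.5,-4,0,1],[0,0,0,3,-8,1,1],[0,0,0,3.4,-11,4,1],[0,0,0,3.4,-11,8,1],[0,0,0,3.4,-11,12,1],[0,0,0,3.4,-11,14.5,1],[0,0,0,3.4,-11,15.1,1],[0,0,0,3.4,-11,15.3,1]],
  ],
)

```text
time: 20.27
position: [438.9, 289.2, -10.2]
tcp_rot: [0.002, 0.996, 0.094, -0.005]
ft_force: [-1.2, 0.2, 1.8]
width: 16.7
gripper_force: 121.6
```

Call:
drive_tool(
  steps=[
    [[0,0,0,0,0,0.1,1],[0,0,0,0,0,0.1,1]],
  ],
)

```text
time: 20.43
position: [440.9, 289.8, -9.1]
tcp_rot: [0.001, 0.996, 0.094, -0.002]
ft_force: [0.6, 1.0, -1.7]
width: 17.0
gripper_force: 121.4
```

Call:
drive_tool(
  steps=[
    [[0,0,0,0,0,0.2,1],[0,0,0,0,0,0.2,1],[0,0,0,0,0,0.2,3.5],[0,0,0,0,0,0.2,4.5],[0,0,0,0,0,0.2,4.5],[0,0,0,0,0,0.2,4.5]],
  ],
)

```text
time: 20.93
position: [439.8, 289.4, -11.5]
tcp_rot: [0.001, 0.996, 0.094, -0.003]
ft_force: [-1.1, -0.3, 0.0]
width: 45.4
gripper_force: 0.0
```

Call:
drive_tool(
  steps=[
    [[0,0,0,0,0,-4,4.5],[0,0,0,0,0,-8,4.5],[0,0,0,0,0,-12,4.5],[0,0,0,0,0,-16,4.5],[0,0,0,0,0,-19,4.5],[0,0,0,0,0,-19,4.5]],
  ],
)

```text
time: 21.43
position: [443.9, 291.4, 185.2]
tcp_rot: [-0.001, 0.996, 0.094, 0.003]
ft_force: [-0.3, 0.6, 0.4]
width: 45.0
gripper_force: 0.0
```

```bash
python3 - <<'E'
from h import *
C=shot('wrist','w12'); im=cv2.imread('pics/w12.png'); v=im.max(2)
# bar rows: bright columns between 280..370 inside dark mat
for y in range(20,320,30):
    xs=np.nonzero(v[y,230:400]>90)[0]; print(y,(xs.min()+230,xs.max()+230,len(xs)) if len(xs) else None)
E
python3 go.py 520 117 200 -0.012
```

```text
20 None
50 (np.int64(319), np.int64(340), 22)
80 (np.int64(319), np.int64(340), 22)
110 (np.int64(319), np.int64(339), 21)
140 (np.int64(319), np.int64(339), 21)
170 (np.int64(319), np.int64(341), 15)
200 (np.int64(318), np.int64(340), 23)
230 (np.int64(319), np.int64(340), 22)
260 (np.int64(319), np.int64(340), 22)
290 (np.int64(398), np.int64(399), 2)
t 21.4833 p [442.55 290.74 181.89] tx [0.98 0.19 0.  ] F [-0.48 -0.6  -0.23] w 45.006763825113545 gf 0.0
rot [-0.  -0.   0.2] shift [ 4.36 18.52  1.78]
```

```bash
python3 go.py 628.5 117 180 -0.012
python3 - <<'E'
from h import *
C=shot('top','t13'); b=cv2.imread('pics/t13.png'); 
def m(im):
    x=cv2.inRange(cv2.cvtColor(im,cv2.COLOR_BGR2HSV),(5,150,80),(20,255,255)); x[:,:400]=0;x[320:]=0; return x
for im in (cv2.imread('pics/top0.png'),b):
    k=m(im); ys,xs=np.nonzero(k); print(xs.min(),xs.max(),ys.min(),ys.max(),len(xs))
    for y in (200,240,280,300): r=np.nonzero(k[y])[0]; print(y,r.min(),r.max(),onz(C,[(r.min(),y)],0)[0][:2],onz(C,[(r.max(),y)],75)[0][:2])
E
```

```text
t 21.4833 p [442.55 290.74 181.89] tx [0.98 0.19 0.  ] F [-0.48 -0.6  -0.23] w 45.006763825113545 gf 0.0
rot [-0.  -0.   0.2] shift [15.02 20.55  3.8 ]
428 511 189 299 6875
200 437 511 [ 609.51 -231.59] [ 590.58 -402.84]
240 435 511 [ 501.31 -223.08] [ 487.37 -396.33]
280 429 510 [ 396.6  -204.94] [ 387.64 -388.08]Traceback (most recent call last):
  File "<stdin>", line 7, in <module>
    return umr_minimum(a, axis, None, out, keepdims, initial, where)
ValueError: zero-size array to reduction operation minimum which has no identity
```

Call:
drive_tool(
  steps=[
    [[0,0,0.2,15,20.5,2.5,5.2],[0,0,0.2,15,20.5,2.5,5.2],[0,0,0.2,15,20.5,2.5,5.2],[0,0,0.2,15,20.5,2.5,5.2],[0,0,0.2,15,20.5,2.5,5.2],[0,0,0.2,15,20.5,2.5,5.2],[0,0,0.2,15,20.5,2.5,5.2],[0,0,0.2,15,20.5,2.5,5.2]],
  ],
)

```text
time: 22.2
position: [626.4, 114.0, 149.2]
tcp_rot: [0.001, 1.0, -0.008, -0.005]
ft_force: [-0.6, 0.4, -0.2]
width: 52.3
gripper_force: 0.0
```

Call:
drive_tool(
  steps=[
    [[0,0,0,0,0,0,5.2],[0,0,0,0,0,0,5.2]],
  ],
)

```text
time: 22.37
position: [624.9, 117.7, 151.8]
tcp_rot: [0.001, 1.0, -0.005, -0.004]
ft_force: [-0.8, 0.2, 0.4]
width: 51.8
gripper_force: 0.0
```

```bash
python3 go.py 628.5 117 104 -0.012
python3 - <<'E'
from h import *
C=shot('top','t14'); b=cv2.imread('pics/t14.png'); 
x=cv2.inRange(cv2.cvtColor(b,cv2.COLOR_BGR2HSV),(5,150,80),(20,255,255)); x[:,:400]=0;x[320:]=0
ys,xs=np.nonzero(x); print(xs.min(),xs.max(),ys.min(),ys.max(),len(xs))
for y in (200,220,240,260,280): r=np.nonzero(x[y])[0]; print(y,r.min(),r.max(),onz(C,[(r.max(),y)],75)[0][:2])
for c in (440,460,480,500): r=np.nonzero(x[:,c])[0]; print(c,r.min(),r.max(),onz(C,[(c,r.min())],75)[0][:2],onz(C,[(c,r.max())],75)[0][:2])
E
```

```text
t 22.3667 p [624.93 117.68 151.79] tx [ 1.   -0.01 -0.01] F [-0.78  0.19  0.36] w 51.80359699489901 gf 0.0
rot [0.   0.01 0.  ] shift [0.43 0.05 8.38]
428 511 189 304 7771
200 437 511 [ 590.58 -402.84]
220 431 511 [ 538.5  -399.49]
240 430 511 [ 487.37 -396.33]
260 434 511 [ 437.12 -393.36]
280 429 510 [ 387.64 -388.08]
440 189 299 [ 614.59 -223.32] [ 338.81 -215.06]
460 191 301 [ 610.68 -273.76] [ 334.79 -263.23]
480 193 301 [ 606.8  -324.43] [ 335.53 -311.82]
500 195 304 [ 602.95 -375.37] [ 329.  -360.4]
```

Call:
drive_tool(
  steps=[
    [[0,0,0,0.4,0,3,5.2],[0,0,0,0.4,0,6,5.2],[0,0,0,0.4,0,7.8,5.2],[0,0,0,0.4,0,8.4,5.2],[0,0,0,0.4,0,8.4,5.2]],
  ],
)

```text
time: 22.83
position: [628.2, 117.3, 67.4]
tcp_rot: [0.001, 1.0, -0.005, -0.005]
ft_force: [-0.7, -0.5, -0.2]
width: 51.9
gripper_force: 0.0
```

Call:
drive_tool(
  steps=[
    [[0,0,0,0,0,0,3.6],[0,0,0,0,0,0,2.5],[0,0,0,0,0,0,2.5],[0,0,0,0,0,0,2.5],[0,0,0,0,0,0,2.5]],
  ],
  newtons=30,
)

```text
time: 23.25
position: [630.8, 116.6, 70.2]
tcp_rot: [0.001, 1.0, -0.006, -0.001]
ft_force: [0.3, 1.9, 4.5]
width: 33.9
gripper_force: 31.0
```

Gripped, width 34 mm. Lift and carry to the crate.

Call:
drive_tool(
  steps=[
    [[0,0,0,0,0,-1.5,2.5],[0,0,0,0,0,-4,2.5],[0,0,0,0,0,-8,2.5],[0,0,0,0,0,-9,2.5],[0,0,0,0,0,-9,2.5]],
  ],
  newtons=50,
)

```text
time: 23.67
position: [632.6, 116.5, 163.2]
tcp_rot: [0.001, 1.0, -0.006, 0.001]
ft_force: [-0.6, -0.0, 0.1]
width: 33.1
gripper_force: 48.8
```

```bash
python3 go.py 397 -295 200 -0.076; python3 cov.py
```

```text
t 23.6667 p [632.6  116.46 163.19] tx [ 1.   -0.01  0.  ] F [-0.59 -0.01  0.12] w 33.12884767284257 gf 48.843256258624024
rot [ 0.   -0.    0.06] shift [-23.06  41.43  -0.06]
[ 0.06  0.6   1.24 -0.    1.3   1.65]
0 [323 290] 14.9 [np.int64(247), np.int64(323)]
1 [352 272] 14.7 [np.int64(225), np.int64(275)]
2 [379 255] 45.6 [np.int64(208), np.int64(0)]
```

Call:
drive_tool(
  steps=[
    [[0,0,0,-4,2,-3,2.5],[0,0,0.06,-8,5,-3,2.5],[0,0,0.06,-23,41.4,-2,2.5],[0,0,0.06,-23,41.4,-2,2.5],[0,0,0.06,-23,41.4,-2,2.5],[0,0,0.06,-23,41.4,-2,2.5],[0,0,0.06,-23,41.4,-2,2.5],[0,0,0.06,-23,41.4,-2,2.5]],
  ],
)

```text
time: 24.38
position: [459.5, -150.6, 181.7]
tcp_rot: [0.001, 0.999, -0.036, -0.004]
ft_force: [1.4, 0.0, -0.7]
width: 33.4
gripper_force: 48.8
```

```bash
python3 go.py 397 -295 200 -0.076
```

```text
t 24.3833 p [ 459.5  -150.57  181.7 ] tx [ 1.   -0.07 -0.01] F [ 1.43  0.03 -0.72] w 33.388031998936896 gf 48.803175154098426
rot [0.   0.01 0.  ] shift [-5.18 14.85  1.84]
```

Call:
drive_tool(
  steps=[
    [[0,0,0,-5.2,14.8,0,2.5],[0,0,0,-5.2,14.8,0,2.5],[0,0,0,-5.2,14.8,0,2.5],[0,0,0,-5.2,14.8,0,2.5],[0,0,0,-5.2,14.8,0,2.5],[0,0,0,-5.2,14.8,4,2.5],[0,0,0,-5.2,14.8,8,2.5],[0,0,0,-5.2,14.8,12,2.5]],
  ],
)

```text
time: 25.05
position: [397.7, -293.0, 61.9]
tcp_rot: [0.001, 0.999, -0.036, -0.003]
ft_force: [0.4, -0.4, -0.5]
width: 33.2
gripper_force: 48.9
```

Call:
drive_tool(
  steps=[
    [[0,0,0,0,0,3,2.5],[0,0,0,0,0,5,2.5],[0,0,0,0,0,5.7,2.5],[0,0,0,0,0,5.7,2.5],[0,0,0,0,0,5.7,5.2],[0,0,0,0,0,5.7,5.2],[0,0,0,0,0,5.7,5.2]],
  ],
)

```text
time: 25.63
position: [398.9, -294.5, 8.4]
tcp_rot: [0.002, 0.999, -0.036, -0.002]
ft_force: [0.2, 1.2, -0.6]
width: 52.1
gripper_force: 0.0
```

Call:
drive_tool(
  steps=[
    [[0,0,0,0,0,-4,5.2],[0,0,0,0,0,-8,5.2],[0,0,0,0,0,-12,5.2],[0,0,0,0,0,-16,5.2],[0,0,0,0,0,-17,5.2]],
  ],
)

```text
time: 26.05
position: [401.4, -295.5, 184.8]
tcp_rot: [0.006, 0.999, -0.036, 0.002]
ft_force: [1.1, -0.9, -0.2]
width: 52.2
gripper_force: 0.0
```

```bash
python3 go.py 628.5 29 190 -0.012
cat > cr.py <<'E'
from h import *
C=shot('top','tc'); b=cv2.imread('pics/tc.png'); h=cv2.cvtColor(b,cv2.COLOR_BGR2HSV)
x=cv2.inRange(h,(5,150,80),(20,255,255)); x[:,:400]=0;x[320:]=0
ys,xs=np.nonzero(x); print('crate px',xs.min(),xs.max(),ys.min(),ys.max(),len(xs))
for y in (200,240): r=np.nonzero(x[y])[0]; print(y,onz(C,[(r.max(),y)],75)[0][:2])
w=((h[...,1]<60)&(h[...,2]>150)).astype(np.uint8); w[:185]=0;w[310:]=0;w[:,:425]=0;w[:,515:]=0
k,l,st,ce=cv2.connectedComponentsWithStats(w); print([(s[4],onz(C,[c],34)[0][:2]) for s,c in zip(st[1:],ce[1:]) if s[4]>20])
C=shot('scene','sd'); b=cv2.imread('pics/sd.png');h=cv2.cvtColor(b,cv2.COLOR_BGR2HSV)
w=((h[...,1]<60)&(h[...,2]>160)).astype(np.uint8); o=cv2.inRange(h,(5,150,60),(22,255,255)); o[:265]=0;o[390:]=0; o[:,:130]=0;o[:,272:]=0
hull=cv2.convexHull(cv2.findNonZero(o)); M=cv2.fillConvexPoly(np.zeros_like(o),hull,1)
k,l,st,ce=cv2.connectedComponentsWithStats(w*M); print('scene',[(s[4],s[:4],onz(C,[c],20)[0][:2]) for s,c in zip(st[1:],ce[1:]) if s[4]>20])
E
python3 cr.py
```

```text
t 26.05 p [ 401.45 -295.54  184.77] tx [ 1.   -0.07  0.  ] F [ 1.06 -0.94 -0.21] w 52.24432471553046 gf 0.0
rot [ 0.01 -0.   -0.06] shift [ 20.3  -34.03   2.78]
crate px 428 511 189 299 4579
200 [ 590.58 -402.84]
240 [ 485.73 -320.9 ]
[]
scene [(np.int32(329), array([174, 302,  24,  24], dtype=int32), array([ 387.45, -293.08]))]
```

Call:
drive_tool(
  steps=[
    [[0,0,-0.06,20.3,-34,0,5.2],[0,0,-0.06,20.3,-34,0,5.2],[0,0,-0.06,20.3,-34,0,5.2],[0,0,-0.06,20.3,-34,0,5.2],[0,0,-0.06,20.3,-34,0,5.2],[0,0,-0.06,20.3,-34,0,5.2],[0,0,-0.06,20.3,-34,0,5.2],[0,0,-0.06,20.3,-34,0,5.2]],
  ],
)

```text
time: 26.82
position: [590.3, -18.1, 174.3]
tcp_rot: [0.001, 1.0, -0.006, -0.004]
ft_force: [1.3, -1.4, 0.8]
width: 52.3
gripper_force: 0.0
```

Call:
drive_tool(
  steps=[
    [[0,0,0,0,0,0,5.2]],
  ],
)

```text
time: 26.9
position: [592.4, -13.8, 173.9]
tcp_rot: [-0.0, 1.0, -0.003, -0.003]
ft_force: [-1.9, -0.1, 0.3]
width: 52.0
gripper_force: 0.0
```

```bash
python3 go.py 628.5 29 104 -0.012
```

```text
t 26.9 p [592.42 -13.84 173.89] tx [ 1.   -0.01 -0.01] F [-1.88 -0.13  0.3 ] w 52.00853763721158 gf 0.0
rot [-0.    0.01  0.01] shift [ 3.64 -4.31 10.57]
```

Call:
drive_tool(
  steps=[
    [[0,0,0.01,3.6,-4.3,0,5.2],[0,0,0.01,3.6,-4.3,0,5.2],[0,0,0.01,3.6,-4.3,2,5.2],[0,0,0.01,3.6,-4.3,4,5.2],[0,0,0.01,3.6,-4.3,4,5.2]],
  ],
)

```text
time: 27.32
position: [623.4, 22.9, 129.8]
tcp_rot: [0.001, 1.0, -0.011, -0.007]
ft_force: [-0.4, 0.2, -0.6]
width: 51.9
gripper_force: 0.0
```

```bash
python3 go.py 628.5 29 104 -0.012
```

```text
t 27.3167 p [623.38  22.87 129.81] tx [ 1.   -0.02 -0.01] F [-0.39  0.21 -0.63] w 51.93741661066529 gf 0.0
rot [ 0.    0.01 -0.01] shift [ 0.59 -0.64  6.17]
```

Call:
drive_tool(
  steps=[
    [[0,0,0,0.5,-0.5,0,5.2],[0,0,0,0.5,-0.5,0,5.2],[0,0,0,0.5,-0.5,0,5.2]],
  ],
)

```text
time: 27.57
position: [632.4, 27.1, 136.1]
tcp_rot: [0.001, 1.0, -0.011, -0.002]
ft_force: [-0.5, -0.4, -0.4]
width: 51.9
gripper_force: 0.0
```

```bash
python3 go.py 628.5 29 104 -0.012
```

```text
t 27.5667 p [632.42  27.15 136.14] tx [ 1.   -0.02 -0.  ] F [-0.51 -0.4  -0.35] w 51.93355835655198 gf 0.0
rot [ 0.    0.   -0.01] shift [-0.37 -0.19  6.81]
```

Call:
drive_tool(
  steps=[
    [[0,0,-0.01,-0.2,-0.2,2,5.2],[0,0,-0.01,-0.2,-0.2,4.5,5.2],[0,0,-0.01,-0.2,-0.2,6.2,5.2],[0,0,-0.01,-0.2,-0.2,6.8,5.2],[0,0,-0.01,-0.2,-0.2,6.8,5.2]],
  ],
)

```text
time: 27.98
position: [628.6, 28.9, 66.2]
tcp_rot: [0.001, 1.0, -0.006, -0.004]
ft_force: [0.3, 0.4, 0.5]
width: 52.1
gripper_force: 0.0
```

Call:
drive_tool(
  steps=[
    [[0,0,0,0,0,0,3.6],[0,0,0,0,0,0,2.5],[0,0,0,0,0,0,2.5],[0,0,0,0,0,0,2.5],[0,0,0,0,0,0,2.5]],
  ],
  newtons=30,
)

```text
time: 28.4
position: [630.3, 29.0, 68.4]
tcp_rot: [0.001, 1.0, -0.006, -0.001]
ft_force: [1.3, 0.7, 3.9]
width: 33.6
gripper_force: 35.3
```

Call:
drive_tool(
  steps=[
    [[0,0,0,0,0,-1.5,2.5],[0,0,0,0,0,-4,2.5],[0,0,0,0,0,-8,2.5],[0,0,0,0,0,-11,2.5],[0,0,0,0,0,-11,2.5],[0,0,0,0,0,-11,2.5]],
  ],
  newtons=50,
)

```text
time: 28.9
position: [630.6, 29.1, 179.0]
tcp_rot: [0.001, 1.0, -0.006, -0.001]
ft_force: [-1.2, 0.1, -1.6]
width: 32.8
gripper_force: 52.0
```

```bash
python3 cov.py; python3 go.py 472 -300 210 -0.076
```

```text
[-0.07  0.56  1.25 -0.    1.33  1.51]
0 [323 290] 15.0 [np.int64(247), np.int64(321)]
1 [352 272] 41.6 [np.int64(225), np.int64(0)]
2 [379 255] 88.7 [np.int64(208), np.int64(2)]
t 28.95 p [629.49  29.25 176.9 ] tx [ 1.   -0.01 -0.01] F [ 0.11  0.83 -1.08] w 33.47910943394382 gf 52.01628506183624
rot [0.   0.01 0.06] shift [-15.35  33.11   0.46]
```

Call:
drive_tool(
  steps=[
    [[0,0,0.06,-15.4,33.1,0,2.5],[0,0,0.06,-15.4,33.1,0,2.5],[0,0,0.06,-15.4,33.1,0,2.5],[0,0,0.06,-15.4,33.1,0,2.5],[0,0,0.06,-15.4,33.1,0,2.5],[0,0,0.06,-15.4,33.1,0,2.5],[0,0,0.06,-15.4,33.1,0,2.5],[0,0,0.06,-15.4,33.1,0,2.5]],
  ],
)

```text
time: 29.62
position: [483.4, -272.1, 176.5]
tcp_rot: [0.0, 0.999, -0.036, -0.004]
ft_force: [1.0, -1.1, 0.2]
width: 33.2
gripper_force: 52.1
```

Call:
drive_tool(
  steps=[
    [[0,0,0,0,0,0,2.5]],
  ],
)

```text
time: 29.7
position: [481.5, -277.0, 176.4]
tcp_rot: [0.002, 0.999, -0.039, -0.005]
ft_force: [1.2, -0.9, 0.1]
width: 32.8
gripper_force: 52.0
```

```bash
python3 go.py 472 -300 40 -0.076
```

```text
t 29.7 p [ 481.47 -276.99  176.39] tx [ 1.   -0.08 -0.01] F [ 1.18 -0.92  0.12] w 32.79480458402483 gf 52.01571464538574
rot [ 0.    0.01 -0.  ] shift [-0.59  2.31 17.25]
```

Call:
drive_tool(
  steps=[
    [[0,0,0,-0.6,2.0,2,2.5],[0,0,0,-0.6,2.0,6,2.5],[0,0,0,-0.6,2.0,10,2.5],[0,0,0,-0.6,2.0,14,2.5],[0,0,0,-0.6,2.0,16,2.5],[0,0,0,-0.6,2.0,17.0,2.5],[0,0,0,-0.6,2.0,17.0,2.5],[0,0,0,-0.6,2.0,17.0,2.5]],
  ],
)

```text
time: 30.37
position: [477.2, -291.0, 8.4]
tcp_rot: [0.001, 0.999, -0.036, -0.003]
ft_force: [0.3, 1.4, 0.7]
width: 33.4
gripper_force: 52.0
```

Call:
drive_tool(
  steps=[
    [[0,0,0,0,0,0.1,5.2],[0,0,0,0,0,0.1,5.2],[0,0,0,0,0,0,5.2],[0,0,0,0,0,-4,5.2],[0,0,0,0,0,-8,5.2],[0,0,0,0,0,-12,5.2],[0,0,0,0,0,-16,5.2],[0,0,0,0,0,-17,5.2]],
  ],
)

```text
time: 31.03
position: [480.7, -292.7, 186.7]
tcp_rot: [0.005, 0.999, -0.036, 0.002]
ft_force: [0.7, 0.2, 0.4]
width: 51.5
gripper_force: 0.0
```

```bash
python3 cr.py; python3 go.py 627.5 -59.5 205 -0.012
```

```text
crate px 429 510 189 303 2062
200 [ 588.29 -318.38]
240 [ 484.42 -261.15]
[]
scene [(np.int32(327), array([174, 302,  24,  24], dtype=int32), array([ 387.52, -293.29])), (np.int32(367), array([193, 322,  27,  26], dtype=int32), array([ 471.78, -293.72]))]
t 31.1333 p [ 479.61 -291.84  182.69] tx [ 1.   -0.07  0.  ] F [-0.03 -0.69 -0.28] w 51.629876702873766 gf 0.0
rot [ 0.01 -0.   -0.06] shift [ 13.08 -24.25   1.2 ]
```

Two are in the crate. Now cover0.

Call:
drive_tool(
  steps=[
    [[0,0,-0.06,13,-24.2,0,5.2],[0,0,-0.06,13,-24.2,0,5.2],[0,0,-0.06,13,-24.2,0,5.2],[0,0,-0.06,13,-24.2,0,5.2],[0,0,-0.06,13,-24.2,0,5.2],[0,0,-0.06,13,-24.2,0,5.2],[0,0,-0.06,13,-24.2,0,5.2],[0,0,-0.06,13,-24.2,3,5.2]],
  ],
)

```text
time: 31.8
position: [629.8, -54.2, 150.6]
tcp_rot: [0.001, 1.0, -0.003, 0.002]
ft_force: [0.2, -0.4, 0.8]
width: 51.9
gripper_force: 0.0
```

Call:
drive_tool(
  steps=[
    [[0,0,0,0,0,1,5.2],[0,0,0,0,0,1,5.2],[0,0,0,0,0,1,5.2]],
  ],
)

```text
time: 32.05
position: [623.8, -59.5, 135.9]
tcp_rot: [0.001, 1.0, -0.007, -0.005]
ft_force: [0.2, 0.2, -0.0]
width: 52.1
gripper_force: 0.0
```

```bash
python3 go.py 627.5 -59.5 104 -0.012
```

```text
t 32.05 p [623.82 -59.46 135.92] tx [ 1.   -0.01 -0.01] F [ 0.2   0.17 -0.05] w 52.104917394712494 gf 0.0
rot [ 0.    0.01 -0.  ] shift [ 0.43 -0.01  6.79]
```

Call:
drive_tool(
  steps=[
    [[0,0,0,0.3,0,2,5.2],[0,0,0,0.3,0,4.5,5.2],[0,0,0,0.3,0,6.2,5.2],[0,0,0,0.3,0,6.8,5.2],[0,0,0,0.3,0,6.8,5.2]],
  ],
)

```text
time: 32.47
position: [626.9, -60.0, 68.6]
tcp_rot: [0.001, 1.0, -0.007, -0.004]
ft_force: [0.2, 1.0, 0.4]
width: 51.7
gripper_force: 0.0
```

Call:
drive_tool(
  steps=[
    [[0,0,0,0,0,0,3.6],[0,0,0,0,0,0,2.5],[0,0,0,0,0,0,2.5],[0,0,0,0,0,0,2.5],[0,0,0,0,0,0,2.5]],
  ],
  newtons=30,
)

```text
time: 32.88
position: [628.9, -59.4, 71.0]
tcp_rot: [0.002, 1.0, -0.006, -0.001]
ft_force: [-0.1, -0.4, 6.5]
width: 33.4
gripper_force: 34.3
```

Call:
drive_tool(
  steps=[
    [[0,0,0,0,0,-1.5,2.5],[0,0,0,0,0,-4,2.5],[0,0,0,0,0,-8,2.5],[0,0,0,0,0,-11,2.5],[0,0,0,0,0,-11,2.5],[0,0,0,0,0,-11,2.5]],
  ],
  newtons=50,
)

```text
time: 33.38
position: [629.1, -58.9, 181.4]
tcp_rot: [0.002, 1.0, -0.006, -0.001]
ft_force: [0.3, -0.3, -0.9]
width: 32.6
gripper_force: 50.5
```

```bash
python3 cov.py; python3 go.py 550 -302 210 -0.076
```

```text
[-0.21  0.56  1.25 -0.    1.33  1.37]
0 [323 290] 42.5 [np.int64(247), np.int64(0)]
1 [352 272] 94.7 [np.int64(225), np.int64(1)]
2 [379 255] 82.3 [np.int64(208), np.int64(0)]
t 33.4333 p [628.   -58.72 179.26] tx [ 1.   -0.01 -0.01] F [-0.15 -0.32 -1.02] w 32.8683053193553 gf 50.46503484249115
rot [0.   0.01 0.06] shift [-7.5  24.42  0.63]
```

Call:
drive_tool(
  steps=[
    [[0,0,0.03,-4,1,0,2.5],[0,0,0.06,-8,3,0,2.5],[0,0,0.06,-8,24.4,0,2.5],[0,0,0.06,-8,24.4,0,2.5],[0,0,0.06,-8,24.4,0,2.5],[0,0,0.06,-8,24.4,0,2.5],[0,0,0.06,-8,24.4,0,2.5],[0,0,0.06,-7.6,24.4,0,2.5]],
  ],
)

```text
time: 34.1
position: [546.9, -308.0, 177.6]
tcp_rot: [0.002, 0.999, -0.039, -0.005]
ft_force: [-0.3, 0.6, -0.4]
width: 33.3
gripper_force: 50.4
```

Call:
drive_tool(
  steps=[
    [[0,0,0,0,0,0,2.5],[0,0,0,0,0,0,2.5]],
  ],
)

```text
time: 34.27
position: [548.4, -301.2, 178.1]
tcp_rot: [-0.0, 0.999, -0.037, -0.004]
ft_force: [-0.6, 1.1, -0.7]
width: 33.0
gripper_force: 50.4
```

```bash
python3 go.py 550 -300 40 -0.076
```

```text
t 34.2667 p [ 548.44 -301.17  178.06] tx [ 1.   -0.07 -0.01] F [-0.62  1.12 -0.68] w 33.044357126016955 gf 50.44505059719086
rot [0.   0.01 0.  ] shift [ 0.3  -0.13 17.4 ]
```

Call:
drive_tool(
  steps=[
    [[0,0,0,0.2,0,2,2.5],[0,0,0,0.2,0,6,2.5],[0,0,0,0.2,0,10,2.5],[0,0,0,0.2,0,14,2.5],[0,0,0,0.2,0,16,2.5],[0,0,0,0.2,0,17.0,2.5],[0,0,0,0.2,0,17.0,2.5],[0,0,0,0.2,0,17.0,2.5]],
  ],
)

```text
time: 34.93
position: [551.0, -301.5, 10.9]
tcp_rot: [0.001, 0.999, -0.035, -0.003]
ft_force: [0.5, -0.1, 0.3]
width: 33.0
gripper_force: 50.5
```

Call:
drive_tool(
  steps=[
    [[0,0,0,0,0,0.1,5.2],[0,0,0,0,0,0.1,5.2],[0,0,0,0,0,0,5.2],[0,0,0,0,0,-4,5.2],[0,0,0,0,0,-8,5.2],[0,0,0,0,0,-12,5.2],[0,0,0,0,0,-16,5.2],[0,0,0,0,0,-17,0]],
  ],
)

```text
time: 35.6
position: [553.9, -303.8, 189.1]
tcp_rot: [0.005, 0.999, -0.036, 0.003]
ft_force: [0.8, -0.3, -0.2]
width: 40.9
gripper_force: 0.0
```

```bash
python3 cr.py; python3 go.py 640 -30 255 -0.012
```

```text
crate px 430 511 189 298 1118
200 [ 587.15 -275.28]
240 [ 483.5  -219.08]
[]
scene [(np.int32(331), array([174, 302,  25,  25], dtype=int32), array([ 387.92, -293.49])), (np.int32(369), array([193, 322,  27,  26], dtype=int32), array([ 472.07, -293.95])), (np.int32(350), array([207, 343,  24,  23], dtype=int32), array([ 538.98, -302.7 ]))]
t 35.7 p [ 552.81 -303.09  184.76] tx [ 1.   -0.07  0.  ] F [ 0.29 -0.51 -1.62] w 25.968531350845684 gf 0.0
rot [ 0.01 -0.   -0.06] shift [  6.73 -27.84  -3.61]
```

Call:
drive_tool(
  steps=[
    [[0,0,0,0,0,-3.5,0],[0,0,-0.06,6.7,-27.8,-3.5,0],[0,0,-0.06,6.7,-27.8,-3.5,0],[0,0,-0.06,6.7,-27.8,-3.5,0],[0,0,-0.06,6.7,-27.8,-3.5,0],[0,0,-0.06,6.7,-27.8,-3.5,0],[0,0,-0.06,6.7,-27.8,-3.5,0],[0,0,-0.06,6.7,-27.8,-3.5,0]],
  ],
)

```text
time: 36.37
position: [638.0, -26.6, 212.3]
tcp_rot: [0.001, 1.0, -0.006, -0.004]
ft_force: [0.2, -0.9, -0.3]
width: 0.1
gripper_force: 0.0
```

```bash
python3 go.py 726 27.5 190 -0.012
python3 - <<'E'
from h import *
for n in ('scene','top'):
    C=shot(n,n+'g'); im=cv2.imread(f'pics/{n}g.png'); u=proj(C,[694,28,135])[0]; x,y=map(int,u)
    k,l,st,ce=cv2.connectedComponentsWithStats((im[y-25:y+25,x-25:x+25].max(2)<45).astype(np.uint8)); print(n,u,[(s[4],c+[x-25,y-25]) for s,c in zip(st[1:],ce[1:]) if s[4]>25])
E
```

```text
t 36.3667 p [637.96 -26.59 212.28] tx [ 1.   -0.01 -0.01] F [ 0.2  -0.9  -0.29] w 0.10764630288466341 gf 0.0
rot [0.   0.01 0.  ] shift [ 8.79 -5.52  5.75]
scene [378.37 280.3 ] [(np.int32(165), array([378.08, 279.61]))]
top [340.97 147.51] [(np.int32(136), array([356.62, 129.  ]))]
```

Call:
drive_tool(
  steps=[
    [[0,0,0,9,-5.5,0,0],[0,0,0,9,-5.5,0,0],[0,0,0,9,-5.5,0,0],[0,0,0,9,-5.5,3,0],[0,0,0,9,-5.5,4.5,0],[0,0,0,9,-5.5,4.5,0]],
  ],
)

```text
time: 36.97
position: [726.1, 23.8, 161.5]
tcp_rot: [0.001, 1.0, -0.006, -0.008]
ft_force: [-0.9, 0.1, -1.3]
width: -0.0
gripper_force: 0.0
```

```bash
python3 go.py 726 27.5 142 -0.012
```

```text
t 36.9667 p [726.1   23.85 161.49] tx [ 1.   -0.01 -0.02] F [-0.85  0.1  -1.33] w -0.002366115955984932 gf 0.0
rot [ 0.    0.02 -0.  ] shift [ 0.08 -0.38  5.55]
```

Call:
drive_tool(
  steps=[
    [[0,0,0,0,-0.2,3,0],[0,0,0,0,-0.2,5.5,0],[0,0,0,0,-0.2,5.5,0],[0,0,0,0,-0.2,5.5,0]],
  ],
)

```text
time: 37.3
position: [727.5, 25.4, 112.5]
tcp_rot: [0.001, 1.0, -0.006, -0.005]
ft_force: [0.7, -0.7, 0.1]
width: 0.3
gripper_force: 0.0
```

Call:
drive_tool(
  steps=[
    [[0,0,0,-1.5,0,0,0],[0,0,0,-3,0,0,0],[0,0,0,-4.5,0,0,0],[0,0,0,-6,0,0,0],[0,0,0,-7.5,0,0,0],[0,0,0,-9,0,0,0],[0,0,0,-10,0,0,0],[0,0,0,-10,0,0,0]],
  ],
)

```text
time: 37.97
position: [628.4, 27.0, 117.1]
tcp_rot: [0.001, 1.0, -0.006, -0.001]
ft_force: [0.5, 0.9, 0.7]
width: 0.3
gripper_force: 0.0
```

Call:
drive_tool(
  steps=[
    [[0,0,0,-0.8,0,0,0],[0,0,0,-1.4,0,0,0],[0,0,0,-1.8,0,0,0],[0,0,0,-1.8,0,0,0]],
  ],
)

```text
time: 38.3
position: [610.8, 27.5, 115.2]
tcp_rot: [0.001, 1.0, -0.006, -0.002]
ft_force: [0.5, 0.7, 1.1]
width: -0.2
gripper_force: 0.2
```

```bash
cat > gd.py <<'E'
from h import *
C=shot('scene','sg'); im=cv2.imread('pics/sg.png'); u=proj(C,[600,28,135])[0]; x,y=map(int,u)
k,l,st,ce=cv2.connectedComponentsWithStats((im[y-25:y+45,x-25:x+45].max(2)<45).astype(np.uint8)); print([(s[4],c+[x-25,y-25]) for s,c in zip(st[1:],ce[1:]) if s[4]>25], proj(C,[[594,29,135],[612,29,135],[694,28,135]]))
E
python3 gd.py
```

```text
[(np.int32(533), array([353.58, 243.68]))] [[347.   257.39]
 [352.5  261.33]
 [378.37 280.3 ]]
```

Call:
drive_tool(
  steps=[
    [[0,0,0,-0.6,0,0,0],[0,0,0,-1.2,0,0,0],[0,0,0,-1.2,0,0,0],[0,0,0,-1.2,0,0,0]],
  ],
)

```text
time: 38.68
position: [610.2, 27.4, 115.2]
tcp_rot: [0.001, 1.0, -0.007, 0.01]
ft_force: [39.7, 2.2, -20.7]
width: 0.3
gripper_force: 19.8
```

Call:
drive_tool(
  steps=[
    [[0,0,0,1.2,0,0,0],[0,0,0,2.2,0,0,0],[0,0,0,2.2,0,0,0],[0,0,0,2.2,0,-4,0],[0,0,0,2.2,0,-8,0],[0,0,0,2.2,0,-12,0],[0,0,0,2.2,0,-15,0],[0,0,0,2.2,0,-15,0]],
  ],
)

```text
time: 39.35
position: [623.3, 27.8, 271.6]
tcp_rot: [0.002, 1.0, -0.006, 0.003]
ft_force: [0.5, -0.6, 0.5]
width: -0.1
gripper_force: 0.0
```

```bash
python3 gd.py; python3 cr.py
python3 - <<'E'
from h import *
# bar on the mat, bystanders: compare first and present scene pictures
a=cv2.imread('pics/scene0.png'); b=cv2.imread('pics/sd.png')
for n,u in dict(tape=(308,246),tin=(259,268),bottle=(286,365),cup=(442,262),carton=(239,417),bar=(390,226)).items():
    x,y=u; t=a[y-18:y+18,x-18:x+18]; r=cv2.matchTemplate(b[y-40:y+40,x-40:x+40],t,5); _,v,_,l=cv2.minMaxLoc(r); print(n,l[0]-22,l[1]-22,round(v,2))
E
```

```text
[(np.int32(62), array([370.31, 234.29])), (np.int32(135), array([347.13, 256.93]))] [[347.   257.39]
 [352.5  261.33]
 [378.37 280.3 ]]
crate px 428 511 189 304 6644
200 [ 590.58 -402.84]
240 [ 487.37 -396.33]
[(np.int32(179), array([ 546.3 , -303.59])), (np.int32(63), array([ 516.38, -296.78])), (np.int32(181), array([ 474.2 , -292.61])), (np.int32(65), array([ 443.99, -288.2 ])), (np.int32(260), array([ 382.23, -291.06]))]
scene [(np.int32(324), array([174, 302,  24,  24], dtype=int32), array([ 387.29, -293.22])), (np.int32(365), array([193, 322,  27,  26], dtype=int32), array([ 471.74, -293.94])), (np.int32(347), array([207, 343,  24,  23], dtype=int32), array([ 538.92, -302.72]))]
tape 0 0 1.0
tin 0 0 1.0
bottle 0 0 1.0
cup 0 0 0.99
carton 0 0 0.99
bar -3 -2 0.89
```

Guard is closed (grip at 594, moved 100 mm), all covers are in the crate, the bar is on the mat, and the bystanders are unmoved.

```bash
python3 -c "
from bench import env
print(env.job_done())"
```

```text
the job is handed in; nothing more can be done
None
```

The job is handed in with no verdict returned: all three covers were levered off and are in the crate, the pry bar is back on the mat, the guard is fully forward, and the bystanders have not moved.

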